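# Build up a rack foot and slide it to its dispatch bay

## Task

Build up the rack foot from the parts laid out on the cardboard: thread every black rubber pad over the footplate's stud first, then every steel washer, then the coloured lock collar, each flat and fully home on what lies below it. Then slide the finished foot along the bench, without lifting or tipping it, squarely inside the taped outline that has the collar's colour, and let go. Leave the bolt bin, tape roll and spanner where they are.

Things in the scene. Friction and masses are not known exactly. Their poses are not given: they have to be found in the camera images.
- foot: loose steel footplate of a rack's anti-vibration foot, about 0.9 kg: flat plate 100 (x) by 150 (y) by 8 thick with a stud standing in its middle and a lug standing at its -y end. Origin at the centre of its underside (straight under the stud), z up. Starts inside a white taped outline near the middle of the bench, its y roughly along world y (within 0.25 rad)
- foot_stud (a point): point on the stud's axis on the plate's upper face, 8 above the bench. The stud is an upright threaded rod of diameter 18 reaching 67 above this point; its uppermost 10 taper to a blunt point of diameter 9. The rings pass over it with 3 of play all round
- foot_lug (a point): middle of the top edge of the lug, the upright steel tab of the footplate by which it can be gripped: 32 wide (foot x), 10 thick (foot y), 45 tall above the plate, its middle 64 from the stud's axis toward foot -y; top edge 53 above the bench
- pad_1: black rubber pad: flat ring, outside diameter 50, hole 24, 10 thick, 30 g. Origin at its middle (on its axis, 5 from either face), z along its axis. Lies flat on the cardboard sheet at the start; None if this start has no such pad (2 or 3 of the three are there)
- pad_2: black rubber pad: flat ring, outside diameter 50, hole 24, 10 thick, 30 g. Origin at its middle (on its axis, 5 from either face), z along its axis. Lies flat on the cardboard sheet at the start; None if this start has no such pad (2 or 3 of the three are there)
- pad_3: black rubber pad: flat ring, outside diameter 50, hole 24, 10 thick, 30 g. Origin at its middle (on its axis, 5 from either face), z along its axis. Lies flat on the cardboard sheet at the start; None if this start has no such pad (2 or 3 of the three are there)
- washer_1: bright zinc-plated steel washer: flat ring, outside diameter 44, hole 24, 6 thick, 50 g. Origin at its middle (on its axis, 3 from either face), z along its axis. Lies flat on the sheet at the start; None if absent (2 or 3 of the three are there)
- washer_2: bright zinc-plated steel washer: flat ring, outside diameter 44, hole 24, 6 thick, 50 g. Origin at its middle (on its axis, 3 from either face), z along its axis. Lies flat on the sheet at the start; None if absent (2 or 3 of the three are there)
- washer_3: bright zinc-plated steel washer: flat ring, outside diameter 44, hole 24, 6 thick, 50 g. Origin at its middle (on its axis, 3 from either face), z along its axis. Lies flat on the sheet at the start; None if absent (2 or 3 of the three are there)
- collar_blue: blue lock collar: ring, outside diameter 36, hole 24, 16 tall, 80 g. Origin at its middle (on its axis, 8 from either face), z along its axis. Lies flat on the sheet at the start. Just one of the two collars, blue or orange, is there; the other is None
- collar_orange: orange lock collar: ring, outside diameter 36, hole 24, 16 tall, 80 g. Origin at its middle (on its axis, 8 from either face), z along its axis. Lies flat on the sheet at the start. Just one of the two collars, blue or orange, is there; the other is None
- bay_blue: middle, at bench height, of the taped outline in blue on the bench: a rectangle 140 (its x) by 190 (its y) inside the tape lines, 0.5 thick tape that does not hinder sliding; to the left or the right of the footplate, 0.22 to 0.39 m away along y. The plate may stand in it either way round
- bay_orange: middle, at bench height, of the taped outline in orange on the bench: a rectangle 140 (its x) by 190 (its y) inside the tape lines, 0.5 thick tape that does not hinder sliding; to the left or the right of the footplate, 0.22 to 0.39 m away along y. The plate may stand in it either way round
- bolt_bin: bystander: small blue open bin of bolts, 100 by 130 by 50 high; origin at the centre of its underside
- tape_roll: bystander: roll of brown packing tape lying flat, diameter 92, 48 high; origin at the centre of its underside
- spanner: bystander: steel spanner 190 long lying on the bench just beyond the cardboard sheet; origin near its middle
Mind the look-alikes: they are no part of the job. Of the things shaped like the collar_orange, the orange one is meant. Leave any white look-alike of the pad_1 alone.

How it is judged (in metres and radians):
On the way, in this order (a step that is already met when the one before it is completed fails the run):
1. every black pad is on the stud, flat and down on the plate (horizontal distance between each of pad_1, pad_2, pad_3 and foot_stud below 0.006 m and angle between the z axis of each of pad_1, pad_2, pad_3 and the z axis of foot, either way round below 0.06 rad and z of pad_1 in the frame of foot_stud between 0.003 and 0.028 m and z of pad_2 in the frame of foot_stud between 0.003 and 0.028 m and z of pad_3 in the frame of foot_stud between 0.003 and 0.028 m), for 0.2 s.
2. every steel washer is on the stud, flat and down on the pads (horizontal distance between each of washer_1, washer_2, washer_3 and foot_stud below 0.006 m and angle between the z axis of each of washer_1, washer_2, washer_3 and the z axis of foot, either way round below 0.06 rad and z of washer_1 in the frame of foot_stud between 0.021 and 0.048 m and z of washer_2 in the frame of foot_stud between 0.021 and 0.048 m and z of washer_3 in the frame of foot_stud between 0.021 and 0.048 m), for 0.2 s.
3. the lock collar is on the stud, flat and down on the washers (horizontal distance between each of collar_blue, collar_orange and foot_stud below 0.006 m and angle between the z axis of each of collar_blue, collar_orange and the z axis of foot, either way round below 0.06 rad and z of collar_blue in the frame of foot_stud between 0.036 and 0.059 m and z of collar_orange in the frame of foot_stud between 0.036 and 0.059 m), for 0.2 s.
4. the finished foot stands in the outline of the collar's colour (x of collar_blue in the frame of bay_blue between -0.026 and 0.026 m and y of collar_blue in the frame of bay_blue between -0.026 and 0.026 m and x of collar_orange in the frame of bay_orange between -0.026 and 0.026 m and y of collar_orange in the frame of bay_orange between -0.026 and 0.026 m and ((horizontal distance between foot and bay_blue below 0.06 m and angle between the y axis of foot and the y axis of bay_blue, either way round below 0.22 rad) or (horizontal distance between foot and bay_orange below 0.06 m and angle between the y axis of foot and the y axis of bay_orange, either way round below 0.22 rad))), for 0.2 s.
At the end, for the whole second after the job is handed in: Pads, then washers, then collar on the stud: each within 6 mm of its axis, flat to 0.06 rad, down on what lies below (3 mm). Collar within 26 mm, along each side, of the middle of its colour's outline, the foot square to it within 0.22 rad, either way round. All let go and at rest (all of step 1 and all of step 2 and all of step 3 and all of step 4 and linear speed of each of foot, pad_1, pad_2, pad_3, washer_1, washer_2, washer_3, collar_blue, collar_orange below 0.02 m/s and angular speed of foot below 0.1 rad/s); the robot touches nothing.
It fails at once if the footplate is lifted off the bench (its underside's middle more than 10 mm up) (height (world z) of foot above 0.01 m).
It fails at once if the footplate is tipped by more than 0.15 rad (angle between foot's own z axis and vertical above 0.15 rad).
It fails at once if a bystander (bolt bin, tape roll, spanner) is moved by more than 25 mm (distance of any of bolt_bin, tape_roll, spanner from where it was at the start of the episode above 0.025 m).
Of pad_1, pad_2, pad_3 only 2 to 3 are there at a start; the rules pass over those that are not, and their reading is None.
Of washer_1, washer_2, washer_3 only 2 to 3 are there at a start; the rules pass over those that are not, and their reading is None.
Of collar_blue, collar_orange only 1 to 1 are there at a start; the rules pass over those that are not, and their reading is None.
At some moment in a run one of pad_1, pad_2, pad_3, washer_1, washer_2, washer_3, foot may be knocked a few centimetres aside while the robot is not near it.
Once in a run the grip may slacken for a moment while it holds something.
It also fails if it takes over 208 s, if anything falls off the work surface, if the arm or the gripper's body presses on something with over 40 N, if the wrist force passes 120 N, or if a joint passes its speed limit or range.

## Robot

A 6-joint arm with a two-finger parallel gripper is mounted at the origin on the work surface. World frame = base frame: x ahead of the robot, y to its left, z up, the work surface at z = 0. Lengths are in mm, angles in rad, forces in N, time in s.
With the tool pointing down it reaches from about 325 to 900 mm from the base axis. Payload 3.5 kg.
Tool frame: the origin (TCP) lies midway between the tips of the shut fingers; the grasp point (between the pads) lies 19 mm behind it; z points along the fingers, y is the direction in which the jaws open and shut (so a half turn about z gives the same grasp; the last joint's range is limited). The gripper opens to 85 mm and grips with 20 to 120 N. Pads are 22 mm wide; open, the fingers measure 114 mm over their backs; the gripper's body (76 mm by 85 mm) begins 54 mm behind the grasp point. The pads swing forward as they close: fully open they stand 13 mm farther back than shut.
Start: joints at [1.219, 0.276, -0.026, 1.268, 0, 1.467], TCP at [153.907, 605.751, 231.313] pointing down, gripper open.
Joint ranges: [-3.12, 3.12], [-0.85, 1.88], [-1.08, 1.24], [-1.95, 2.15], [-1.57, 1.53], [-3.14, 3.14]. Speed limits (rad/s): [2.57, 2.57, 3.14, 3.14, 3.14, 3.14].

## Interface

Orientations are given as [roll, pitch, yaw] about the fixed x, y, z axes, in that order (R = Rz(yaw) Ry(pitch) Rx(roll)).
In Python, from workcell import manip gives the robot as it stands.
- The arm moves only by the shell command python3 -m inch 'ROWS' [FORCE]. ROWS is text: rows parted by semicolons, each of 5 numbers parted by spaces: the shift along the tool's x, y, z scaled (see below), then the turn about the tool's z scaled (see below), then the gripper's target within -1 to 1 (shut at 1, half-way at 0, fully open at -1). A call has 1 to 5 rows; each row shifts and turns the pose as measured when the row begins, along the tool's axes as they then stand; what a row does not reach is not made up. The controller multiplies each number of a shift by 30 mm and each number of a turn by 0.12 rad. A row lasts 1/12 s, in which the tool goes at most 41.7 mm and 7.16 degrees, less where a joint would pass 70% of its speed; a pose out of reach is approached as far as the arm can. A call with a number of a shift or a turn outside -1 to 1 is refused whole. A call with a gripper value outside its range is refused whole. The fingers move at their own pace and stop on an object; FORCE is the grip in N (left out, the last holds). Time passes only in rows, so rows that do not move let the fingers close. It gives the time, the measured TCP pose, the force and the opening at its end, in the units of the state.
- manip.read_state(): the state, without advancing time (a new reading comes with each control period).
- manip.capture(name): name is "side" or "top" or "wrist"; returns a dict with "image" (384x512x3 uint8, red, green, blue), "vertical_fov" (degrees; the focal length in pixels is half the picture's height over the tangent of half this angle, whatever the lens; pixels are square), "cx", "cy" (the principal point, pixels), "rvec" (rotation vector, rad) and "tvec" (3), from world to camera coordinates, as OpenCV has them. Camera axes: x right, y down, z forward; pixel columns grow to the right and rows downward; lengths in mm; the calibration is good to about 2 mm. A picture is of the moment at which its call begins. There is no depth.
- manip.close_job(): hands the job in, once; it reports no verdict.
Trained networks look in a picture, given as the dict that the camera call returned (one of the last four; its "shot" number tells which), for a name from the list of things; names that differ only in an ending like _2 or _b are one class to them, and where a whole thing is asked for, a point or a joint stands for the part that bears it (a point fixed in the world has none). Each returns a list of dicts, best first, with "confidence" (0 to 1); they miss things now and then, are a little off and sometimes report something else, mostly with a low value. They report only what shows in the picture. A call takes as long as a camera call. They do not tell look-alikes from the thing itself.
- manip.find_in(name, picture): "extent" ([left, top, right, bottom] in pixels, round what is visible of it).
- manip.mark_of(name, picture): "pixel" ([column, row] in pixels: a listed point, or the origin of a listed thing).
The state is a dict: "time_s": time; "joint_positions": joint angles; "joint_vel": joint speeds; "effort": joint torques, N m; "ee_pos": TCP position; "orientation": TCP orientation; "force": force on the tool from outside, world axes, zero at the start; "wrist_torque": the same for the moment, N m; "finger_gap": opening from 0.0 (shut) to 1.0 (fully open).
Only numpy, scipy, OpenCV 4.12 (cv2) and the standard library are available. Lean on these libraries where they do the work, as an engineer would, in place of code of your own. Each camera call takes 0.05 s, during which the arm holds its last target. There are 200 camera calls.

## Working session

There is one attempt and no reset: what is moved stays moved. The work goes in short steps, Python scripts to look and compute and a shell command to move; the robot and the scene stay as the last step left them, time stands still between calls to the robot, and variables do not carry over. Pictures are saved under pics/ and viewed, about 12 in all and at most 16, crops included, and the job is handed in when it is done.

```bash
mkdir -p pics
cat > h.py <<'E'
import numpy as np, cv2
from workcell import manip
from scipy.spatial.transform import Rotation as R
def K(p):
    f=p["image"].shape[0]/2/np.tan(np.radians(p["vertical_fov"])/2)
    return np.array([[f,0,p["cx"]],[0,f,p["cy"]],[0,0,1.]])
def ray(p,px,z):
    M=cv2.Rodrigues(np.array(p["rvec"],float))[0]; t=np.array(p["tvec"],float).ravel()
    c=-M.T@t; d=M.T@np.linalg.inv(K(p))@np.array([px[0],px[1],1.])
    return (c+d*(z-c[2])/d[2])
def proj(p,X):
    return cv2.projectPoints(np.array(X,float).reshape(-1,3),np.array(p["rvec"],float),np.array(p["tvec"],float),K(p),None)[0].reshape(-1,2)
def save(p,n,crop=None,s=1):
    im=p["image"][:,:,::-1]
    if crop: im=im[crop[1]:crop[3],crop[0]:crop[2]]
    cv2.imwrite("pics/"+n,cv2.resize(im,None,fx=s,fy=s,interpolation=cv2.INTER_CUBIC))
Z=dict(pad_1=5,washer_1=3,collar_orange=8,collar_blue=8,foot_stud=75,foot_lug=53,foot=0,bay_blue=0,bay_orange=0,bolt_bin=0,tape_roll=0,spanner=0)
def tool(dx,dy,dz=0):  # world delta -> tool delta, row units
    s=manip.read_state(); M=R.from_euler("xyz",s["orientation"]).as_matrix()
    return M.T@np.array([dx,dy,dz])/30
E
python3 - <<'E'
from h import *
print(manip.read_state())
for n in("top","side"):
    p=manip.capture(n); save(p,n+"0.png",s=1.5)
    M=cv2.Rodrigues(np.array(p["rvec"],float))[0]; print(n,-M.T@np.array(p["tvec"]).ravel(),M[2])
    for k in Z:
        for d in manip.mark_of(k,p)[:5]:
            print(k,d["confidence"],np.round(d["pixel"]),np.round(ray(p,d["pixel"],Z[k]+(0 if k!='foot_stud' else -67))))
E
```

```text
{'time_s': 0.0, 'joint_positions': array([ 1.21857919e+00,  2.77168601e-01, -2.78515815e-02,  1.26799560e+00,
        5.50296027e-05,  1.46738263e+00]), 'joint_vel': array([-0.00046478,  0.00118746, -0.00041629,  0.00102098, -0.00129306,
        0.00014673]), 'effort': array([-3.92401375e-06, -4.45506942e+01,  2.95202833e+01,  1.62544573e-02,
        1.01069003e-05,  1.60150506e-06]), 'ee_pos': array([153.64224846, 605.03910721, 230.15138829]), 'orientation': array([-3.13939074e+00, -2.83848349e-04,  2.89278884e+00]), 'force': array([-0.4581046 ,  0.29824077,  0.18340396]), 'wrist_torque': array([ 0.0288166 , -0.04732782,  0.0133461 ]), 'finger_gap': 1.000197466864157}
top [4.79711494e+02 9.15635859e-01 9.95840123e+02] [ 0.14914361 -0.00672416 -0.98879268]
pad_1 0.75 [319. 174.] [ 684. -186.    5.]
pad_1 0.69 [291. 251.] [ 473. -110.    5.]
pad_1 0.66 [235. 205.] [594.  42.   5.]
pad_1 0.48 [274. 176.] [676. -63.   5.]
washer_1 0.72 [271. 207.] [591. -56.   3.]
washer_1 0.69 [239. 253.] [467.  28.   3.]
washer_1 0.59 [195. 202.] [600. 149.   3.]
washer_1 0.54 [315. 208.] [ 590. -175.
[... 750 characters left out ...]
1 0.68 [225. 264.] [606. 153.   3.]
washer_1 0.62 [299. 188.] [ 582. -173.    3.]
washer_1 0.56 [276. 211.] [593. -61.   3.]
collar_orange 0.52 [196. 252.] [682. 162.   8.]
collar_orange 0.47 [138. 254.] [795. 239.   8.]
foot_stud 0.56 [310. 250.] [457.  15.   8.]
foot_lug 0.72 [324. 223.] [453. -42.  53.]
foot 0.72 [309. 256.] [453.  27.   0.]
bay_blue 0.22 [255. 234.] [599.  35.   0.]
bay_orange 0.7 [269. 170.] [ 694. -200.    0.]
bolt_bin 0.77 [144. 320.] [669. 358.   0.]
bolt_bin 0.6 [300. 147.] [ 668. -350.    0.]
tape_roll 0.82 [300. 145.] [ 672. -359.    0.]
tape_roll 0.74 [183. 208.] [808.  56.  -0.]
tape_roll 0.29 [321. 221.] [477. -93.   0.]
spanner 0.8 [185. 207.] [805.  51.   0.]
```

```bash
ls; python3 -m inch --help 2>&1 | head -20
```

```text
h.py
pics
invalid input
```

View pics/top0.png

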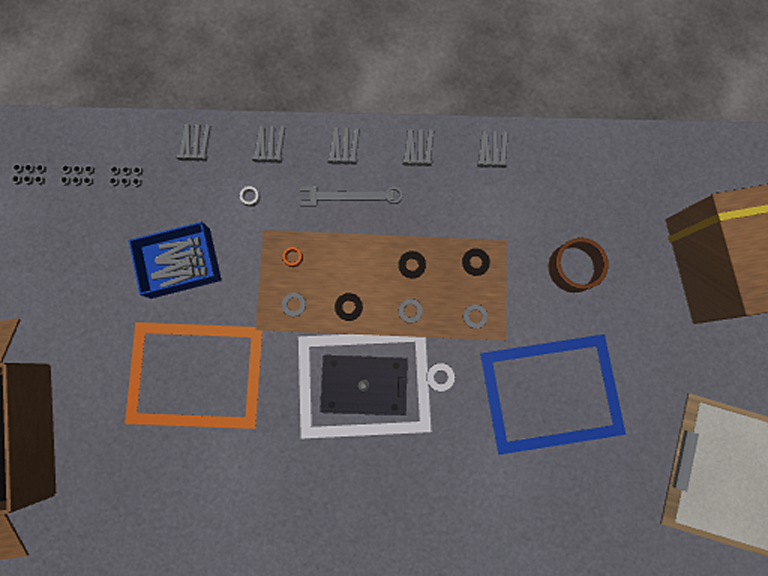

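View pics/side0.png

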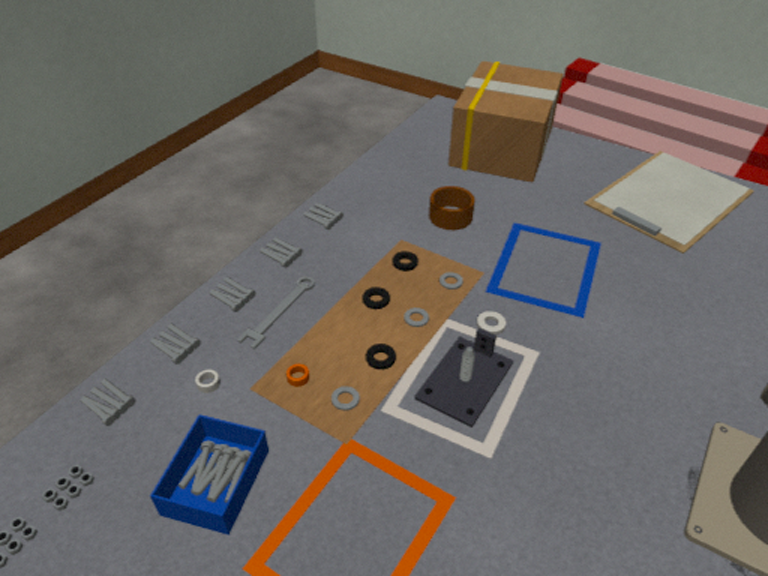

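The pictures show 3 black pads on the sheet, at top0.png (412,264), (476,262) and (348,306). There are 3 zinc washers at (294,305), (410,310) and (475,316), and the orange collar is at (291,257).

Possible mix-ups:
- White pad-like ring at (441,377): not wanted.
- White collar-like ring at (249,196): not wanted.
- Blue or brown things such as the bin and tape roll: bystanders.

The target bay is the orange outline at left, around (195,377). The wrist view will serve as the close check.

```bash
python3 -m inch '0 0 0 -0.7 -1;0 0 0 -0.7 -1;0 0 0 -0.7 -1'
python3 -m inch '-.6 -.78 0 0 -1;-.6 -.78 0 0 -1;-.6 -.78 0 0 -1;-.6 -.78 0 0 -1;-.6 -.78 0 0 -1' >/dev/null
python3 -m inch '-.6 -.78 0 0 -1;-.6 -.78 0 0 -1;-.6 -.78 0 0 -1;-.6 -.78 0 0 -1;-.6 -.78 0 0 -1'
python3 -m inch '-.6 -.78 0 0 -1;-.6 -.78 0 0 -1;-.6 -.78 0 0 -1;-.6 -.78 0 0 -1;-.6 -.78 0 0 -1'>/dev/null
python3 -m inch '-.6 -.78 0 0 -1;-.6 -.78 0 0 -1;-.6 -.78 0 0 -1;-.6 -.78 0 0 -1;-.6 -.78 0 0 -1'
python3 - <<'E'
from h import *
p=manip.capture("wrist"); save(p,"w1.png",s=1.5)
M=cv2.Rodrigues(np.array(p["rvec"],float))[0]; print(-M.T@np.array(p["tvec"]).ravel(),M[2])
for k in ("pad_1","washer_1","foot_stud"):
    for d in manip.mark_of(k,p)[:5]:
        print(k,d["confidence"],np.round(d["pixel"]),np.round(ray(p,d["pixel"],Z[k] if k!="foot_stud" else 8),1))
E
```

```text
time_s: 1.55
ee_pos: [153.9, 605.8, 231.3]
orientation: [3.142, -0.0, -3.129]
force: [-0.7, -0.1, -0.4]
finger_gap: 1.001
time_s: 2.38
ee_pos: [342.3, 371.2, 231.1]
orientation: [3.136, 0.002, -3.114]
force: [1.0, 0.9, 0.1]
finger_gap: 0.998
time_s: 3.22
ee_pos: [536.7, 129.3, 232.6]
orientation: [3.134, 0.007, -3.114]
force: [-0.6, 0.4, 0.4]
finger_gap: 1.001
[465.43681471 125.85182606 376.37510439] [ 0.28483761  0.0160027  -0.9584422 ]
pad_1 0.77 [101. 262.] [678.4 -68.8   5. ]
pad_1 0.74 [188. 205.] [594.6  50.5   5. ]
pad_1 0.69 [ 17. 264.] [ 683.1 -181.9    5. ]
pad_1 0.53 [419. 266.] [674.1 361.    5. ]
washer_1 0.94 [  6. 190.] [ 580.9 -177.5    3. ]
washer_1 0.78 [265. 209.] [598.4 148.4   3. ]
washer_1 0.69 [103. 197.] [587.3 -57.2   3. ]
foot_stud 0.73 [154.  93.] [460.1  17.    8. ]
```

```bash
cat >> h.py <<'E'
A=np.linspace(0,2*np.pi,90,endpoint=False)
def fit(p,x,y,z,r_out,r_in,span=10):
    """best centre of a horizontal ring top face at height z: mean gradient along projected circles"""
    g=cv2.GaussianBlur(p["image"],(0,0),1.0).astype(np.float32)
    G=np.sqrt(sum(cv2.Sobel(g[:,:,c],cv2.CV_32F,1,0)**2+cv2.Sobel(g[:,:,c],cv2.CV_32F,0,1)**2 for c in range(3)))
    C=np.r_[[[r*np.cos(a),r*np.sin(a)] for r in (r_out,r_in) if r for a in A]]
    best=(-1,)
    for st,sp in((2,span),(.5,2)):
        x0,y0=(x,y) if best[0]<0 else best[1:]
        for dx in np.arange(-sp,sp+.1,st):
            for dy in np.arange(-sp,sp+.1,st):
                q=proj(p,np.c_[C+[x0+dx,y0+dy],np.full(len(C),z)]).astype(np.float32)
                s=cv2.remap(G,q[:,:1].copy(),q[:,1:].copy(),cv2.INTER_LINEAR).mean()
                if s>best[0]: best=(s,x0+dx,y0+dy)
    return np.round(best,1)
RING=dict(pad=(10,25,12),washer=(6,22,12),collar=(16,18,12),stud=(75,4.5,None))
E
python3 - <<'E'
from h import *
G=[("pad",594,46),("pad",678,-66),("pad",684,-184),("washer",598,148),("washer",590,-57),("washer",585,-176),("collar",683,160),("stud",458,18)]
for cam in("wrist","top","side"):
    p=manip.capture(cam)
    for k,x,y in G:
        q=proj(p,[x,y,5])[0]
        if 25<q[0]<487 and 25<q[1]<359: print(cam,k,fit(p,x,y,*RING[k]))
    print(manip.read_state()["orientation"])
E
```

```text
wrist pad [452.1 593.5  50.5]
wrist pad [273.6 674.5 -63.5]
wrist washer [179.8 598.  149. ]
wrist washer [159.4 591.  -62.5]
wrist collar [272.2 685.  154. ]
wrist stud [163.9 457.   18. ]
[ 3.13331705  0.00585921 -3.11404468]
top pad [339.9 595.5  49. ]
top pad [306.8 675.  -64. ]
top pad [ 300.3  682.  -180. ]
top washer [164.2 598.  138. ]
top washer [145.8 591.5 -62. ]
top washer [ 145.7  583.5 -179.5]
top collar [153.3 681.  150. ]
top stud [199.2 457.5  19.5]
[ 3.13338473  0.00592713 -3.11305452]
side pad [328.4 590.5  54. ]
side pad [189.1 668.5 -58. ]
side pad [ 131.8  674.  -172. ]
side washer [157.5 595.5 149.5]
side washer [147.9 588.5 -61. ]
side washer [ 144.9  581.  -178.5]
side collar [188.  682.5 155. ]
side stud [220.  455.5  18. ]
[ 3.13346351  0.00613181 -3.11245639]
```

View pics/w1.png

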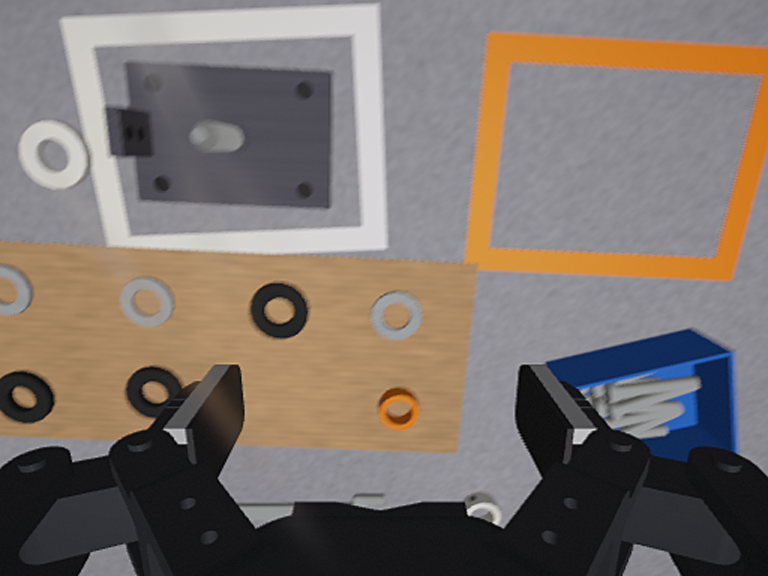

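The wrist view confirms the choice: black pads at (279,310), (153,392) and (24,396), zinc washers at (396,315), (147,301) and (10,290), and the orange collar at (399,409). The white ring at (54,154) and the one at (482,510) are left out. Next I go over the nearest pad.

```bash
python3 -m inch '0 0 0 .24 -.5;-.32 -.44 .9 0 -.5;-.32 -.44 .9 0 -.5;-.32 -.44 .9 0 -.5;-.32 -.44 .9 0 -.5' 40 >/dev/null
python3 -m inch '-.32 -.44 .9 0 -.5;-.32 -.44 .9 0 -.5;0 0 0 0 -.5'
cat > look.py <<'E'
import sys
from h import *
# look.py cam name kind x y [z of top face] : refit ring and print needed rows
cam,name,k,x,y=sys.argv[1:6]
p=manip.capture(cam)
if name!="-": save(p,name,s=1.5)
z,ro,ri=RING[k]
if len(sys.argv)>6: z=float(sys.argv[6])
f=fit(p,float(x),float(y),z,ro,ri); s=manip.read_state()
print("fit",f,"tcp",np.round(s["ee_pos"],1),"ori",np.round(s["orientation"],3),"gap",s["finger_gap"],
 "rows dxy",np.round(tool(*(f[1:]-s["ee_pos"][:2])),2))
E
python3 look.py wrist w2.png pad 593.5 50.5
```

```text
time_s: 4.23
ee_pos: [595.5, 63.5, 70.5]
orientation: [3.13, 0.018, -3.123]
force: [-1.4, 0.1, 0.4]
finger_gap: 0.751
fit [373.4 594.   49.5] tcp [595.6  64.7  72.6] ori [ 3.129  0.019 -3.122] gap 0.7509617544756922 rows dxy [ 0.06 -0.51 -0.01]
```

View pics/w2.png

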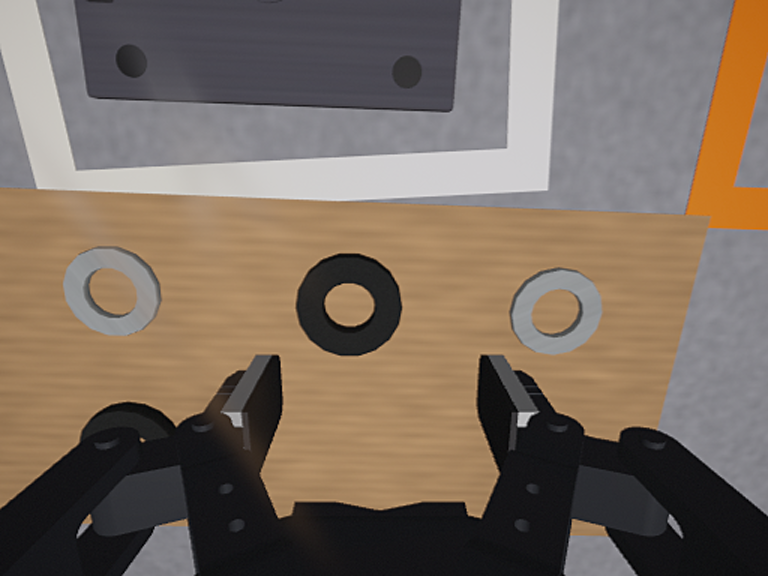

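```bash
python3 -m inch '.06 -.51 .4 -.16 -.5;0 0 .6 0 -.5;0 0 .5 0 -.5;0 0 .4 0 -.5'
python3 look.py wrist - pad 594 49.5
```

```text
time_s: 4.62
ee_pos: [599.5, 55.1, 22.5]
orientation: [3.128, 0.031, -3.096]
force: [-0.4, -0.5, 0.8]
finger_gap: 0.751
fit [316.5 594.   49.5] tcp [597.9  55.3  20.3] ori [ 3.128  0.028 -3.095] gap 0.7491130316726169 rows dxy [ 0.14 -0.19 -0.01]
```

```bash
python3 -m inch '.14 -.19 .2 .38 -.5;0.03 0 .2 0 -.5;0.03 0 .2 0 -.5;0 0 0 0 -.5'
python3 look.py wrist - pad 594 49.5
```

```text
time_s: 5.0
ee_pos: [593.6, 53.5, 4.8]
orientation: [3.126, 0.031, -3.136]
force: [-0.6, -0.1, -0.3]
finger_gap: 0.75
fit [291.2 595.   49.5] tcp [594.4  53.5   5.5] ori [ 3.126  0.033 -3.136] gap 0.7540272838185534 rows dxy [-0.02 -0.13 -0.  ]
```

```bash
python3 -m inch '0 -.16 .1 0 -.5;0 0 .1 0 -.5;0 0 0 0 .5;0 0 0 0 1;0 0 0 0 1' 40
python3 -m inch '0 0 0 0 1;0 0 0 0 1;0 0 0 0 1'
python3 - <<'E'
from h import *
p=manip.capture("wrist"); save(p,"w3.png",crop=(100,120,412,384),s=1.6); s=manip.read_state(); print(s["orientation"],s["ee_pos"])
E
```

```text
time_s: 5.47
ee_pos: [597.4, 48.8, 1.7]
orientation: [3.126, 0.038, -3.134]
force: [-0.5, 0.4, -0.6]
finger_gap: 0.559
time_s: 5.72
ee_pos: [597.7, 48.6, 1.8]
orientation: [3.126, 0.038, -3.134]
force: [-0.2, -0.6, -1.3]
finger_gap: 0.553
[ 3.12573819  0.03812905 -3.13423087] [597.66621417  48.62017482   1.73807147]
```

View pics/w3.png

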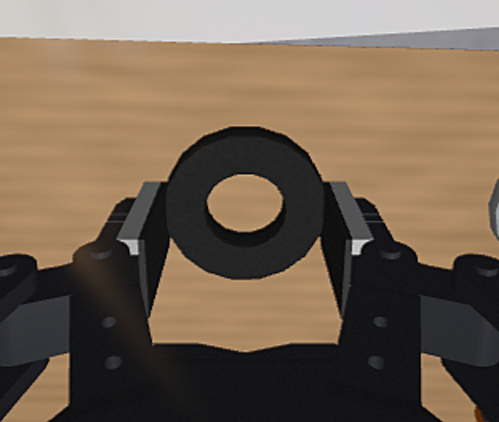

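```bash
python3 -m inch '0 0 -.5 0 1;0 0 -.8 0 1;0 0 -.8 0 1;0 0 -.8 0 1;0 0 -.5 0 1'
python3 -m inch '.7 -.15 0 0 1;.8 -.2 0 0 1;.8 -.2 0 0 1;.8 -.2 0 0 1;.8 -.2 0 0 1'
cat > held.py <<'E'
# held ring vs stud: held.py kind ztop_rel_tcp [png]
import sys
from h import *
k=sys.argv[1]; zr=float(sys.argv[2]); s=manip.read_state(); e=np.array(s["ee_pos"])
p=manip.capture("wrist")
if len(sys.argv)>3: save(p,sys.argv[3],s=1.5)
a=fit(p,e[0],e[1],e[2]+zr,RING[k][1],RING[k][2],8)
print("tcp",np.round(e,1),"ori",np.round(s["orientation"],3),"gap",round(s["finger_gap"],3),"F",np.round(s["force"],1),"ring",a)
for cam in("wrist","top","side"):
    q=p if cam=="wrist" else manip.capture(cam)
    b=fit(q,457,18.5,75,4.5,None,8); print(cam,"stud",b,"rows",np.round(tool(*(b[1:]-a[1:])),2))
E
python3 held.py pad 9 w4.png
```

```text
time_s: 6.18
ee_pos: [587.8, 47.2, 100.8]
orientation: [3.125, 0.023, -3.134]
force: [0.7, -0.0, -1.9]
finger_gap: 0.554
time_s: 6.6
ee_pos: [479.0, 17.2, 103.8]
orientation: [3.126, 0.044, -3.132]
force: [0.8, -0.5, -0.3]
finger_gap: 0.551
tcp [479.   17.2 103.8] ori [ 3.126  0.044 -3.132] gap 0.551 F [ 0.8 -0.5 -0.3] ring [287.2 477.   16.7]
wrist stud [145.6 459.5  18.5] rows [ 0.58  0.07 -0.02]
top stud [ 27.9 459.5  27. ] rows [ 0.58  0.35 -0.02]
side stud [261.9 458.   15. ] rows [ 0.63 -0.05 -0.03]
```

View pics/w4.png

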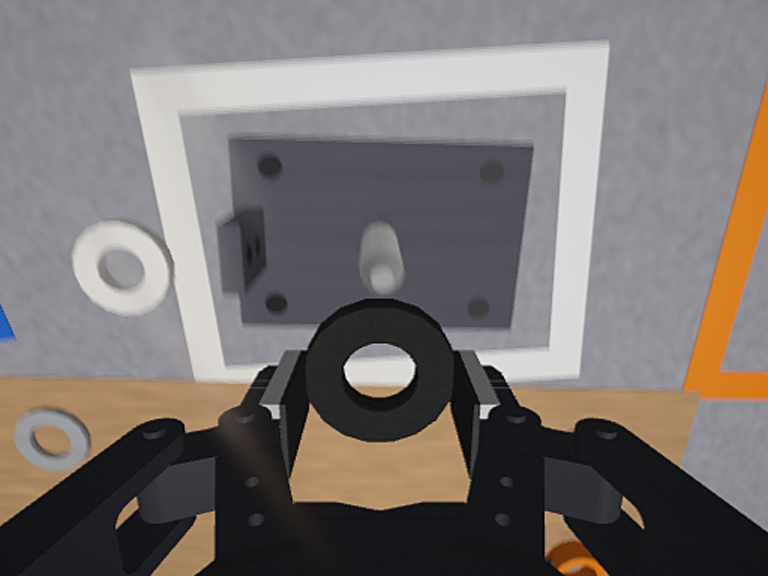

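```bash
python3 -m inch '.3 .04 0 0 1;.3 .04 0 0 1;0 0 .1 0 1'
python3 held.py pad 9; python3 -c "
from h import *
print(tool(0,0,-30))"
```

```text
time_s: 7.0
ee_pos: [461.3, 19.7, 100.5]
orientation: [3.126, 0.046, -3.133]
force: [-0.5, -0.3, -0.1]
finger_gap: 0.555
tcp [461.3  19.7 100.5] ori [ 3.126  0.046 -3.133] gap 0.555 F [-0.5 -0.3 -0.1] ring [201.  459.3  19.2]
wrist stud [160.9 449.   15.5] rows [ 0.34 -0.12 -0.02]
top stud [ 37.6 467.   10.5] rows [-0.25 -0.29  0.01]
side stud [246.  452.   19.5] rows [ 0.24  0.01 -0.01]
[ 0.04657597 -0.0156032   0.99879288]
```

```bash
python3 -m inch '.06 -.03 .1 0 1;.02 0 .4 0 1;.02 0 .4 0 1;.02 0 .4 0 1;.01 0 .3 0 1'
python3 held.py pad 9 w5.png
```

```text
time_s: 7.57
ee_pos: [463.3, 19.0, 53.1]
orientation: [3.127, 0.048, -3.132]
force: [-3.3, 0.1, 1.4]
finger_gap: 0.551
tcp [463.3  19.   53.1] ori [ 3.127  0.048 -3.132] gap 0.551 F [-3.3  0.1  1.4] ring [204.9 459.3  18.5]
wrist stud [358.6 458.   18.5] rows [ 0.04  0.   -0.  ]
top stud [ 38.1 467.    8.5] rows [-0.25 -0.34  0.01]
side stud [258.4 452.   20.5] rows [ 0.24  0.07 -0.01]
```

View pics/w5.png

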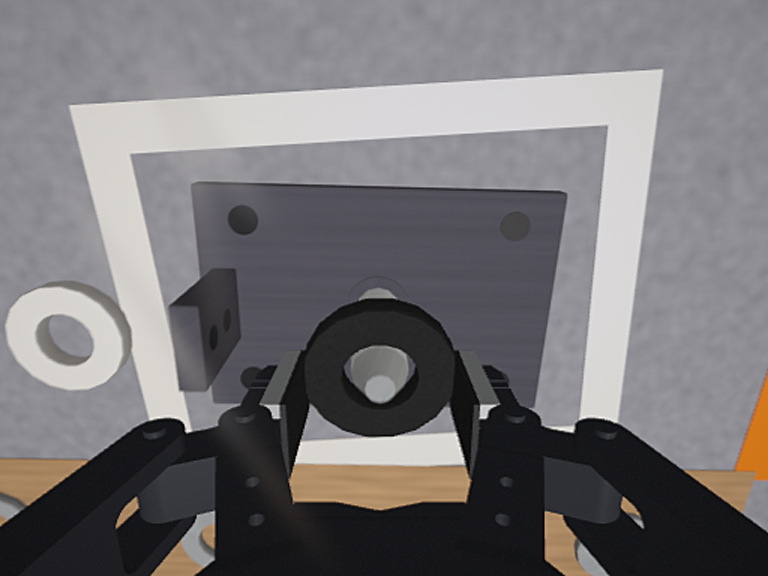

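The stud at (380,385) shows through the pad's hole, with a light side contact. I shift 2 mm and lower on.

```bash
python3 -m inch '.12 0 0.1 0 1;.02 0 .4 0 1;.02 0 .4 0 1;.02 0 .3 0 1'
python3 -m inch '.04 0 .15 0 1;0 0 0 0 1'
python3 -c "
from h import *
print(manip.read_state()['force'])"
```

```text
time_s: 8.05
ee_pos: [463.4, 19.1, 18.8]
orientation: [3.128, 0.056, -3.131]
force: [-1.9, -0.6, 0.9]
finger_gap: 0.557
time_s: 8.22
ee_pos: [462.6, 19.1, 13.1]
orientation: [3.128, 0.056, -3.132]
force: [0.3, -0.8, -0.5]
finger_gap: 0.551
[ 0.3132059  -0.75156865 -0.52826127]
```

```bash
python3 -m inch '0 0 0 0 .3;0 0 0 0 -.2;0 0 0 0 -.5;0 0 0 0 -.5'
python3 -m inch '-.02 0 -.5 0 -.5;-.05 0 -.9 0 -.5;-.05 0 -.9 0 -.5;-.05 0 -.9 0 -.5;0 0 0 0 -.5'
python3 - <<'E'
from h import *
p=manip.capture("wrist"); save(p,"w6.png",s=1.2)
print(fit(p,458,18.5,18,25,None), fit(p,458,18.5,28,25,None))
E
```

```text
time_s: 8.55
ee_pos: [466.0, 18.9, 15.1]
orientation: [3.128, 0.062, -3.131]
force: [0.3, 0.1, 0.5]
finger_gap: 0.748
time_s: 8.97
ee_pos: [465.5, 17.6, 115.7]
orientation: [3.128, 0.063, -3.131]
force: [2.0, -0.4, -0.0]
finger_gap: 0.75
[216.1 458.5  18.5] [158.5 456.5  19. ]
```

View pics/w6.png

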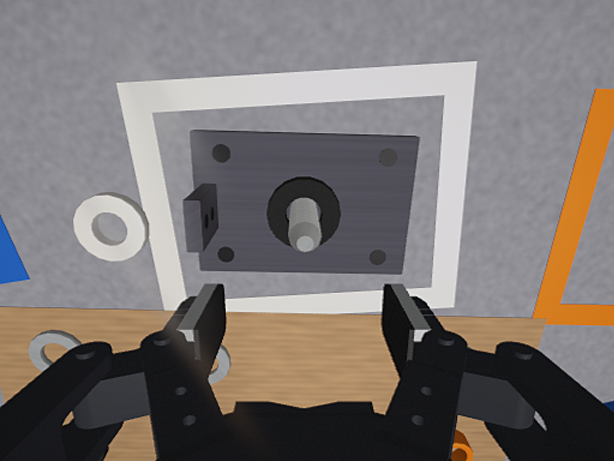

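Pad 1 is flat on the plate at (303,215), and its fit agrees with the stud. Next pad.

```bash
python3 -m inch '-.87 -.34 0 0 -.5;-.87 -.34 0 0 -.5;-.87 -.34 0 0 -.5;-.87 -.34 0 0 -.5'
python3 -m inch '-.87 -.34 0 0 -.5;-.87 -.34 0 0 -.5;-.87 -.34 0 0 -.5;-.7 -.34 0 0 -.5'
python3 look.py wrist - pad 674.5 -63.5; python3 -c "
from h import *
print(tool(0,0,-30))"
```

```text
time_s: 9.35
ee_pos: [563.2, -20.4, 116.0]
orientation: [3.125, 0.051, -3.128]
force: [0.9, 0.0, -0.0]
finger_gap: 0.754
time_s: 9.68
ee_pos: [665.7, -61.4, 115.2]
orientation: [3.124, 0.046, -3.128]
force: [-0.0, -0.5, -0.3]
finger_gap: 0.749
fit [360.7 675.  -64.5] tcp [670.3 -63.8 115.4] ori [ 3.126  0.052 -3.13 ] gap 0.7511165998369004 rows dxy [-0.16 -0.03  0.01]
[ 0.05184792 -0.01523592  0.99853876]
```

```bash
python3 -m inch '-.1 -.04 .6 0 -.5;-.02 -.02 .8 0 -.5;.04 -.01 .7 0 -.5;.04 -.01 .6 0 -.5;.03 0 .4 0 -.5'
python3 look.py wrist - pad 675 -64.5
```

```text
time_s: 10.15
ee_pos: [681.7, -67.2, 18.4]
orientation: [3.128, 0.059, -3.132]
force: [-1.0, -0.9, -0.0]
finger_gap: 0.75
fit [305.8 673.5 -64. ] tcp [679.3 -66.8  15.6] ori [ 3.127  0.054 -3.132] gap 0.7481175230634309 rows dxy [ 0.19  0.09 -0.01]
```

```bash
python3 -m inch '.19 .09 .2 0 -.5;.02 0 .15 0 -.5;.04 0 .1 0 -.5;0 0 0 0 .3;0 0 0 0 1' 40
python3 -m inch '0 0 0 0 1;0 0 0 0 1;0 0 0 0 1;0 0 0 0 1'
python3 look.py wrist - pad 674 -64
```

```text
time_s: 10.62
ee_pos: [670.5, -63.0, 0.3]
orientation: [3.126, 0.052, -3.131]
force: [-0.1, 0.1, -0.3]
finger_gap: 0.563
time_s: 10.95
ee_pos: [673.0, -63.4, 3.5]
orientation: [3.128, 0.058, -3.131]
force: [-0.3, -0.2, -0.5]
finger_gap: 0.555
fit [214.  680.  -63.5] tcp [673.2 -63.5   3.5] ori [ 3.128  0.058 -3.131] gap 0.5583287123537202 rows dxy [-0.23 -0.    0.01]
```

```bash
python3 -m inch '0 0 -.5 0 1;-.05 0 -.9 0 1;-.05 0 -.9 0 1;-.05 0 -.9 0 1;0 0 -.4 0 1'
python3 -m inch '.7 .3 0 0 1;.85 .33 0 0 1;.85 .33 0 0 1;.85 .33 0 0 1;.85 .33 0 0 1'
python3 -m inch '.85 .33 0 0 1;.85 .33 0 0 1;.3 .2 0 0 1;0 0 0 0 1'
python3 held.py pad 8
```

```text
time_s: 11.42
ee_pos: [667.1, -64.3, 109.8]
orientation: [3.125, 0.047, -3.131]
force: [1.2, 0.6, -0.2]
finger_gap: 0.554
time_s: 11.83
ee_pos: [551.7, -19.3, 109.8]
orientation: [3.13, 0.068, -3.134]
force: [0.1, 0.0, 0.8]
finger_gap: 0.562
time_s: 12.17
ee_pos: [480.9, 9.0, 102.9]
orientation: [3.128, 0.06, -3.133]
force: [0.4, 0.8, -0.8]
finger_gap: 0.559
tcp [480.9   9.  102.9] ori [ 3.128  0.06  -3.133] gap 0.559 F [ 0.4  0.8 -0.8] ring [290.1 486.9   8.5]
wrist stud [228.8 458.   18.5] rows [ 0.96  0.34 -0.05]
top stud [ 27.9 462.   25. ] rows [ 0.82  0.56 -0.05]
side stud [217.1 456.5  18.5] rows [ 1.01  0.34 -0.06]
```

```bash
python3 -m inch '.5 .18 0 0 1;.5 .18 0 0 1;0 0 0 0 1'
python3 held.py pad 8 w7.png
```

```text
time_s: 12.57
ee_pos: [461.3, 16.6, 103.7]
orientation: [3.131, 0.072, -3.136]
force: [-1.4, 0.5, -0.5]
finger_gap: 0.556
tcp [461.3  16.6 103.7] ori [ 3.131  0.072 -3.136] gap 0.556 F [-1.4  0.5 -0.5] ring [246.3 467.3  16.1]
wrist stud [259.4 452.   22.5] rows [ 0.51  0.22 -0.04]
top stud [ 62.7 463.5  21.5] rows [ 0.13  0.18 -0.01]
side stud [211.7 455.   17. ] rows [ 0.41  0.03 -0.03]
```

View pics/w7.png

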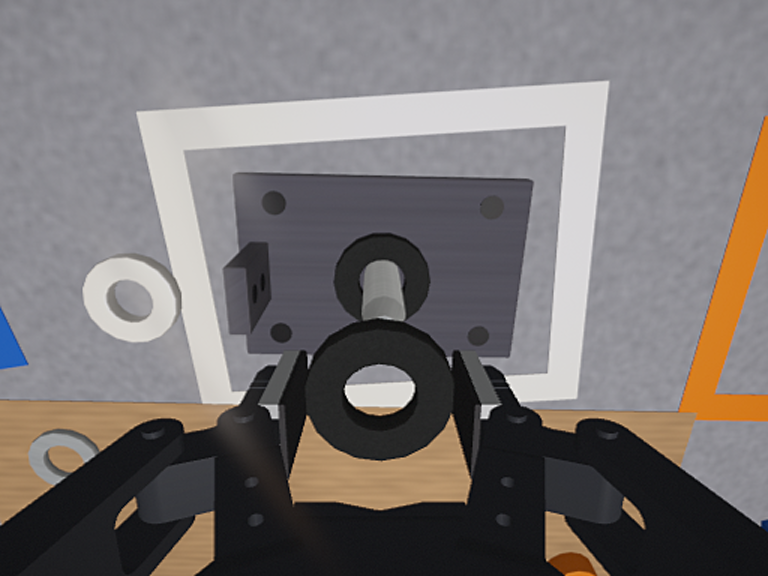

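The ring is gripped about 6 mm toward +x, at (380,389), and the stud shows clear just behind it. I shift by −10 mm in x and lower.

```bash
python3 -m inch '.36 .08 0 0 1;.02 0 .1 0 1;.03 0 .4 0 1;.03 0 .4 0 1;.03 0 .4 0 1'
python3 held.py pad 8
```

```text
time_s: 13.13
ee_pos: [458.4, 17.7, 67.0]
orientation: [3.133, 0.086, -3.137]
force: [-6.2, 2.4, 10.5]
finger_gap: 0.557
tcp [458.4  17.7  67. ] ori [ 3.133  0.086 -3.137] gap 0.557 F [-6.2  2.4 10.5] ring [217.9 464.4  17.2]
wrist stud [260.7 457.   18.5] rows [ 0.25  0.04 -0.02]
top stud [202.6 466.5  12.5] rows [-0.07 -0.16  0.  ]
side stud [136.1 448.   28.5] rows [ 0.54  0.38 -0.04]
```

```bash
python3 -m inch '0 0 -.4 0 1;0 0 -.3 0 1;.25 .03 0 0 1;0 0 0 0 1'
python3 held.py pad 8
```

```text
time_s: 13.62
ee_pos: [448.6, 18.0, 88.8]
orientation: [3.134, 0.085, -3.137]
force: [-0.2, 0.0, 0.1]
finger_gap: 0.557
tcp [448.6  18.   88.8] ori [ 3.134  0.085 -3.137] gap 0.557 F [-0.2  0.   0.1] ring [228.3 455.1  17.5]
wrist stud [331.4 459.   18.5] rows [-0.13  0.03  0.01]
top stud [245.3 454.   17. ] rows [ 0.04 -0.02 -0.  ]
side stud [246.8 452.   28.5] rows [ 0.1   0.37 -0.01]
```

```bash
python3 -m inch '-.06 .03 .1 0 1;.03 0 .4 0 1;.04 0 .4 0 1;.04 0 .4 0 1'
python3 held.py pad 8
```

```text
time_s: 14.1
ee_pos: [456.0, 18.7, 50.8]
orientation: [3.135, 0.094, -3.137]
force: [0.2, -0.6, -0.0]
finger_gap: 0.56
tcp [456.   18.7  50.8] ori [ 3.135  0.094 -3.137] gap 0.56 F [ 0.2 -0.6 -0. ] ring [267.9 462.5  18.2]
wrist stud [321.4 458.   18.5] rows [ 0.15  0.01 -0.01]
top stud [215.6 461.   26.5] rows [ 0.05  0.28 -0.  ]
side stud [187.5 467.   16.5] rows [-0.15 -0.06  0.01]
```

```bash
python3 -m inch '.17 0 .6 0 1;.06 0 .55 0 1;0 0 0 0 1'
python3 -m inch '0 0 0 0 -.5;0 0 0 0 -.5;0 0 0 0 -.5'
python3 -m inch '-.05 0 -.9 0 -.5;-.1 0 -.9 0 -.5;-.1 0 -.9 0 -.5;-.1 0 -.9 0 -.5'
python3 - <<'E'
from h import *
s=manip.read_state(); print(s["orientation"],s["ee_pos"])
p=manip.capture("wrist")
for z in (18,28,38): print(z,fit(p,458,18.5,z,25,None))
print(fit(p,684,-184,*RING["pad"]),proj(p,[684,-182,10]))
E
```

```text
time_s: 14.5
ee_pos: [454.1, 18.8, 17.0]
orientation: [3.135, 0.096, -3.137]
force: [-0.6, 0.3, -0.6]
finger_gap: 0.56
time_s: 14.75
ee_pos: [455.7, 18.8, 18.9]
orientation: [3.135, 0.098, -3.137]
force: [0.0, -0.1, -0.7]
finger_gap: 0.75
time_s: 15.08
ee_pos: [450.5, 18.6, 127.9]
orientation: [3.133, 0.087, -3.137]
force: [0.4, -0.7, 0.6]
finger_gap: 0.752
[ 3.1333956   0.08660541 -3.13699625] [450.52252229  18.64568454 127.88219125]
18 [164.8 459.   18.5]
28 [192.4 457.   18.5]
38 [173.8 454.   18.5]
[  77.   673.  -177.5] [[ 74.89694456 370.11021334]]
```

```bash
python3 -m inch '-.9 -.76 0 0 -.5;-.9 -.76 0 0 -.5;-.9 -.76 0 0 -.5;-.9 -.76 0 0 -.5;-.9 -.76 0.1 0 -.5' >/dev/null
python3 -m inch '-.9 -.76 .1 0 -.5;-.9 -.76 .1 0 -.5;-.9 -.76 .1 0 -.5;-.6 -.6 .1 0 -.5'
python3 look.py wrist - pad 683 -182; python3 -c "
from h import *
print(tool(0,0,-30))"
```

```text
time_s: 15.88
ee_pos: [702.2, -186.0, 155.6]
orientation: [3.138, 0.116, -3.129]
force: [0.7, -0.3, -0.2]
finger_gap: 0.745
fit [ 343.1  682.5 -182. ] tcp [ 705.6 -189.8  155.6] ori [ 3.141  0.121 -3.131] gap 0.7515743280077464 rows dxy [ 0.76  0.27 -0.09]
[ 1.20306552e-01 -4.86282331e-04  9.92736671e-01]
```

Tool pitch is drifting because lag gets rebased at each row. I'll see which single moves reduce it.

```bash
o(){ grep -E "ee_pos|orient" | tr '\n' ' '; echo; }
python3 -m inch '0 0 -.9 0 -.5'|o
python3 -m inch '0 0 0 0 -.5'|o
python3 -m inch '0 0 0 0 -.5'|o
python3 -m inch '0 0 .9 0 -.5'|o
python3 -m inch '0 0 0 0 -.5'|o
python3 -m inch '0 0 0 0 -.5'|o
python3 -m inch '.9 0 0 0 -.5'|o
python3 -m inch '0 0 0 0 -.5'|o
python3 -m inch '0 0 0 0 -.5'|o
python3 -m inch '-.9 0 0 0 -.5'|o
python3 -m inch '0 0 0 0 -.5'|o
python3 -m inch '0 0 0 0 -.5'|o
```

```text
ee_pos: [700.1, -190.1, 175.9] orientation: [3.137, 0.111, -3.133] 
ee_pos: [704.3, -192.6, 182.3] orientation: [3.141, 0.121, -3.133] 
ee_pos: [704.3, -192.9, 182.5] orientation: [3.141, 0.121, -3.134] 
ee_pos: [712.6, -194.8, 164.1] orientation: [-3.137, 0.135, -3.133] 
ee_pos: [709.1, -193.3, 158.7] orientation: [-3.14, 0.126, -3.134] 
ee_pos: [709.5, -193.1, 159.9] orientation: [-3.139, 0.128, -3.133] 
ee_pos: [686.1, -193.3, 157.4] orientation: [-3.138, 0.133, -3.131] 
ee_pos: [679.9, -191.5, 155.1] orientation: [-3.141, 0.123, -3.132] 
ee_pos: [679.3, -191.2, 155.9] orientation: [-3.141, 0.124, -3.132] 
ee_pos: [698.9, -189.2, 156.8] orientation: [3.139, 0.113, -3.134] 
ee_pos: [703.0, -189.4, 158.9] orientation: [3.14, 0.12, -3.133] 
ee_pos: [703.1, -189.0, 159.3] orientation: [3.14, 0.119, -3.132]
```

Isolated x moves with idles each reduce pitch by about 0.004, so I repeat these pairs to level the tool.

```bash
o(){ grep -E "ee_pos|orient" | tr '\n' ' '; echo; }
python3 -m inch '.9 0 0 0 -.5;0 0 0 0 -.5;-.9 0 0 0 -.5;0 0 0 0 -.5'|o
python3 -m inch '.9 0 0 0 -.5;0 0 0 0 -.5;-.9 0 0 0 -.5;0 0 0 0 -.5'|o
python3 -m inch '.9 0 0 0 -.5;0 0 0 0 -.5;0 0 0 0 -.5'|o
python3 -m inch '-.9 0 0 0 -.5;0 0 0 0 -.5;0 0 0 0 -.5'|o
python3 -m inch '.9 0 0 0 -.5;0 0 0 0 -.5;0 0 0 0 -.5'|o
python3 -m inch '-.9 0 0 0 -.5;0 0 0 0 -.5;0 0 0 0 -.5'|o
python3 -m inch '.9 0 0 0 -.5;-.9 0 0 0 -.5;0 0 0 0 -.5;0 0 0 0 -.5'|o
python3 -m inch '-.9 0 0 0 -.5;.9 0 0 0 -.5;0 0 0 0 -.5;0 0 0 0 -.5'|o
python3 -m inch '0 0 -.9 0 -.5;0 0 .9 0 -.5;0 0 0 0 -.5;0 0 0 0 -.5'|o
python3 -m inch '0 0 .9 0 -.5;0 0 -.9 0 -.5;0 0 0 0 -.5;0 0 0 0 -.5'|o
```

```text
ee_pos: [701.2, -187.9, 160.0] orientation: [3.14, 0.118, -3.131] 
ee_pos: [699.2, -187.1, 160.5] orientation: [3.139, 0.116, -3.131] 
ee_pos: [672.3, -187.1, 158.1] orientation: [3.14, 0.116, -3.13] 
ee_pos: [697.3, -186.1, 160.8] orientation: [3.138, 0.113, -3.131] 
ee_pos: [670.6, -186.4, 157.9] orientation: [3.139, 0.114, -3.13] 
ee_pos: [695.5, -185.5, 160.1] orientation: [3.138, 0.11, -3.131] 
ee_pos: [676.1, -178.4, 143.6] orientation: [3.125, 0.076, -3.132] 
ee_pos: [675.2, -178.1, 136.5] orientation: [3.121, 0.067, -3.132] 
ee_pos: [679.5, -180.3, 142.8] orientation: [3.125, 0.077, -3.132] 
ee_pos: [681.8, -181.3, 147.8] orientation: [3.127, 0.082, -3.132]
```

```bash
o(){ grep -E "ee_pos|orient" | tr '\n' ' '; echo; }
python3 -m inch '.9 0 0 0 -.5;-.9 0 0 0 -.5;0 0 0 0 -.5;0 0 0 0 -.5'|o
python3 -m inch '.9 0 0 0 -.5;-.9 0 0 0 -.5;0 0 0 0 -.5;0 0 0 0 -.5'|o
python3 look.py wrist - pad 683 -182;python3 -c "
from h import *
print(tool(0,0,-30))"
```

```text
ee_pos: [666.8, -175.9, 140.3] orientation: [3.119, 0.061, -3.133] 
ee_pos: [651.8, -170.3, 131.1] orientation: [3.111, 0.039, -3.133] 
fit [ 385.3  681.5 -180.5] tcp [ 654.4 -171.2  132.7] ori [ 3.112  0.044 -3.133] gap 0.7483397751492099 rows dxy [-0.9  -0.32  0.03]
[ 0.04423126 -0.029105    0.99859726]
```

```bash
o(){ grep -E "ee_pos|orient" | tr '\n' ' '; echo; }
python3 -m inch '-.9 -.32 0 0 -.5;0 0 0 0 -.5;.04 0 .9 0 -.5;0 0 0 0 -.5'|o
python3 -m inch '.04 0 .9 0 -.5;0 0 0 0 -.5;.04 0 .9 0 -.5;0 0 0 0 -.5;0 0 0 0 -.5'|o
python3 look.py wrist - pad 682 -181
```

```text
ee_pos: [692.2, -183.9, 115.8] orientation: [3.12, 0.064, -3.133] 
ee_pos: [707.0, -188.2, 77.6] orientation: [3.13, 0.09, -3.132] 
fit [ 381.2  681.5 -180.5] tcp [ 706.2 -187.9   77. ] ori [ 3.129  0.089 -3.132] gap 0.7514041815780047 rows dxy [ 0.82  0.26 -0.07]
```

```bash
o(){ grep -E "ee_pos|orient" | tr '\n' ' '; echo; }
python3 -m inch '.9 0 0 0 -.5;-.9 0 0 0 -.5;0 0 0 0 -.5;0 0 0 0 -.5'|o
python3 -m inch '.9 0 0 0 -.5;-.9 0 0 0 -.5;0 0 0 0 -.5;0 0 0 0 -.5'|o
python3 look.py wrist - pad 682 -181
```

```text
ee_pos: [687.9, -181.4, 71.1] orientation: [3.119, 0.062, -3.133] 
ee_pos: [668.6, -174.2, 63.4] orientation: [3.109, 0.036, -3.134] 
fit [ 333.4  682.  -180.5] tcp [ 671.7 -175.2   65.2] ori [ 3.111  0.042 -3.134] gap 0.7494435919845382 rows dxy [-0.34 -0.18  0.01]
```

```bash
o(){ grep -E "ee_pos|orient" | tr '\n' ' '; echo; }
python3 -m inch '-.18 -.15 .5 0 -.5;0 0 .5 0 -.5;0 0 .4 0 -.5;.05 0 .2 0 -.5'|o
python3 look.py wrist - pad 682 -181
```

```text
ee_pos: [693.0, -184.5, 26.5] orientation: [3.121, 0.068, -3.133] 
fit [ 316.1  681.5 -180.5] tcp [ 692.  -184.3   25.5] ori [ 3.121  0.067 -3.134] gap 0.7541748806032691 rows dxy [ 0.35  0.13 -0.02]
```

```bash
o(){ grep -E "ee_pos|orient" | tr '\n' ' '; echo; }
python3 -m inch '.4 .13 .3 0 -.5;.06 .03 .25 0 -.5;.06 0 .15 0 -.5;0 0 0 0 -.5'|o
python3 look.py wrist - pad 682 -181
```

```text
ee_pos: [681.3, -181.0, 3.7] orientation: [3.123, 0.072, -3.134] 
fit [ 288.   682.  -180.5] tcp [ 682.  -181.2    4.3] ori [ 3.123  0.073 -3.134] gap 0.749075103998864 rows dxy [-0.    0.02  0.  ]
```

```bash
o(){ grep -E "ee_pos|orient|gap" | tr '\n' ' '; echo; }
python3 -m inch '.01 0.01 .08 0 -.5;0 0 0 0 .3;0 0 0 0 1;0 0 0 0 1;0 0 0 0 1' 40|o
python3 -m inch '0 0 0 0 1;0 0 0 0 1;0 0 0 0 1'|o
python3 -m inch '-.06 0 -.9 0 1;-.06 0 -.9 0 1;-.06 0 -.9 0 1;-.06 0 -.9 0 1;-.06 0 -.7 0 1'|o
python3 -m inch '.9 .4 0 0 1;.9 .72 0 0 1;.9 .72 0 0 1;.9 .72 0 0 1;.9 .72 0 0 1'|o
python3 -m inch '.9 .72 0 0 1;.9 .72 0 0 1;-.6 0 0 0 1;0 0 0 0 1;0 0 0 0 1'|o
python3 held.py pad 8
```

```text
ee_pos: [685.0, -182.0, 4.8] orientation: [3.125, 0.078, -3.134] finger_gap: 0.55 
ee_pos: [685.6, -182.2, 5.2] orientation: [3.126, 0.079, -3.134] finger_gap: 0.551 
ee_pos: [677.6, -181.7, 129.1] orientation: [3.118, 0.061, -3.134] finger_gap: 0.549 
ee_pos: [552.1, -89.7, 131.5] orientation: [3.129, 0.088, -3.138] finger_gap: 0.55 
ee_pos: [492.0, -36.5, 120.0] orientation: [3.122, 0.063, -3.135] finger_gap: 0.55 
tcp [492.  -36.5 120. ] ori [ 3.122  0.063 -3.135] gap 0.55 F [ 0.3  0.3 -1.2] ring [276.2 490.  -37. ]
wrist stud [249.3 458.   19. ] rows [ 1.05  1.87 -0.03]
top stud [254.  450.5  11.5] rows [ 1.3   1.63 -0.06]
side stud [218.3 456.5  18.5] rows [ 1.1   1.86 -0.04]
```

```bash
o(){ grep -E "ee_pos|orient|gap" | tr '\n' ' '; echo; }
python3 -m inch '.2 .6 0 0 1;.2 .6 0 0 1;0 .6 0 0 1;0 0 0 0 1'|o
python3 -m inch '.9 0 0 0 1;-.9 0 0 0 1;0 0 0 0 1;0 0 0 0 1'|o
python3 held.py pad 8
```

```text
ee_pos: [490.6, 14.0, 125.2] orientation: [3.126, 0.079, 3.141] finger_gap: 0.555 
ee_pos: [474.5, 14.2, 115.1] orientation: [3.125, 0.054, -3.141] finger_gap: 0.551 
tcp [474.5  14.2 115.1] ori [ 3.125  0.054 -3.141] gap 0.551 F [-0.8 -0.1 -1.2] ring [243.1 472.5  13.7]
wrist stud [282.8 459.   18.5] rows [ 0.45  0.16 -0.02]
top stud [ 26.9 451.5  28.5] rows [ 0.7   0.49 -0.04]
side stud [215.3 456.5  19. ] rows [ 0.53  0.18 -0.03]
```

```bash
o(){ grep -E "ee_pos|orient|gap|force" | tr '\n' ' '; echo; }
python3 -m inch '.46 .16 0 0 1;0 0 0 0 1;0 0 0.3 0 1;0.03 0 0 0 1'|o
python3 held.py pad 8
```

```text
ee_pos: [470.0, 17.6, 111.3] orientation: [3.127, 0.073, 3.14] force: [-0.8, -0.9, -0.4] finger_gap: 0.55 
tcp [470.   17.6 111.3] ori [3.127 0.073 3.14 ] gap 0.55 F [-0.8 -0.9 -0.4] ring [243.6 468.   17.1]
wrist stud [260.5 454.5  23. ] rows [ 0.45  0.2  -0.03]
top stud [ 42.6 467.    8.5] rows [ 0.03 -0.29 -0.01]
side stud [214.6 457.   18.5] rows [ 0.37  0.05 -0.03]
```

```bash
o(){ grep -E "ee_pos|orient|gap|force" | tr '\n' ' '; echo; }
python3 -m inch '.36 .05 0.4 0 1;.05 0 .4 0 1;.05 0 0 0 1'|o
python3 held.py pad 8
```

```text
ee_pos: [461.7, 19.0, 88.6] orientation: [3.128, 0.08, 3.141] force: [-1.4, 0.0, -0.1] finger_gap: 0.552 
tcp [461.7  19.   88.6] ori [3.128 0.08  3.141] gap 0.552 F [-1.4  0.  -0.1] ring [197.5 459.2  18.5]
wrist stud [199.2 463.5  18.5] rows [-0.14 -0.    0.01]
top stud [ 63.9 455.5  23.5] rows [ 0.12  0.17 -0.01]
side stud [283.  451.   28.5] rows [ 0.27  0.33 -0.02]
```

```bash
o(){ grep -E "ee_pos|orient|gap|force" | tr '\n' ' '; echo; }
python3 -m inch '.07 0 0.4 0 1;.07 0 .4 0 1;.07 0 .3 0 1;0 0 0 0 1'|o
python3 held.py pad 8
```

```text
ee_pos: [461.6, 19.0, 60.0] orientation: [3.129, 0.086, 3.141] force: [0.3, 0.8, 0.3] finger_gap: 0.553 
tcp [461.6  19.   60. ] ori [3.129 0.086 3.141] gap 0.553 F [0.3 0.8 0.3] ring [174.6 456.1  19. ]
wrist stud [372.5 458.5  18.5] rows [-0.08 -0.02  0.01]
top stud [106.5 467.    8.5] rows [-0.36 -0.35  0.03]
side stud [231.9 451.   23. ] rows [ 0.17  0.13 -0.01]
```

```bash
o(){ grep -E "ee_pos|orient|gap|force" | tr '\n' ' '; echo; }
python3 -m inch '.06 0 0.45 0 1;.06 0 .35 0 1;0 0 0 0 1'|o
python3 -m inch '0 0 0 0 -.2;0 0 0 0 -.5;0 0 0 0 -.5;0 0 0 0 -.5'|o
python3 -m inch '-.08 0 -.9 0 -.5;-.08 0 -.9 0 -.5;-.08 0 -.9 0 -.5;-.08 0 -.3 0 -.5'|o
python3 - <<'E'
from h import *
p=manip.capture("wrist"); save(p,"w8.png",crop=(130,80,386,384),s=1.8)
for z in (28,38,48): print(z,fit(p,458,18.5,z,25,None))
E
```

```text
ee_pos: [462.6, 19.1, 38.4] orientation: [3.13, 0.091, 3.141] force: [-0.6, 0.1, 0.1] finger_gap: 0.551 
ee_pos: [467.3, 18.6, 40.9] orientation: [3.13, 0.099, 3.141] force: [0.1, -0.1, 0.1] finger_gap: 0.748 
ee_pos: [466.3, 17.6, 133.2] orientation: [3.13, 0.094, 3.141] force: [1.5, -0.8, -0.0] finger_gap: 0.751 
28 [191.7 458.5  18.5]
38 [157.4 461.   18.5]
48 [140.4 456.5  18.5]
```

View pics/w8.png

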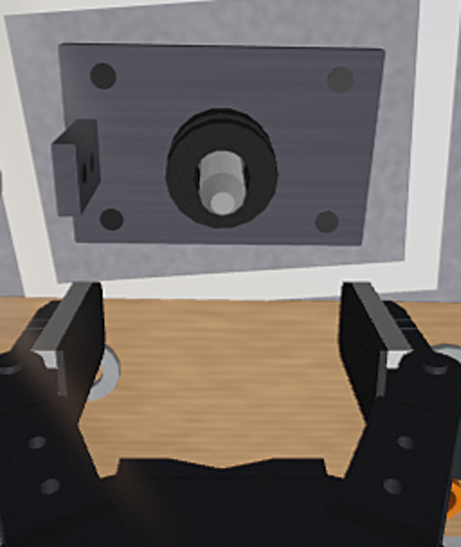

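Run:
```python
from h import *
p=manip.capture("side"); q=manip.capture("top")
a=proj(p,[458,18,20])[0].astype(int); print(a)
A_=p["image"][a[1]-50:a[1]+50,a[0]-50:a[0]+50]; B=q["image"][100:240,180:360]
A_=cv2.resize(A_,(500,500),interpolation=cv2.INTER_CUBIC)
cv2.imwrite("pics/m9.png",A_[:,:,::-1])
for z in (8,18,28,38): print(z,fit(p,458,18.5,z,25,None,4))
for c,n in((p,"side"),(q,"top")):
  for d in manip.mark_of("pad_1",c): print(n,d["confidence"],np.round(d["pixel"]),np.round(ray(c,d["pixel"],5)))
```

```text
[309 247]
8 [159.2 460.   16.5]
18 [159.5 457.5  24. ]
28 [118.6 456.   24.5]
38 [105.2 459.   21. ]
side 0.67 [327. 213.] [ 475. -123.    5.]
side 0.57 [310. 244.] [465.  -4.   5.]
side 0.42 [309. 250.] [459.  13.   5.]
side 0.37 [307. 250.] [465.  15.   5.]
top 0.47 [294. 252.] [ 472. -118.    5.]
```

View pics/m9.png

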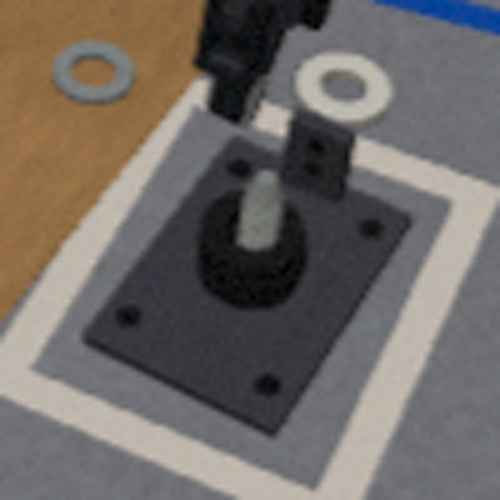

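Run:
```python
from h import *
out=[]
for n,h in(("side",50),("wrist",60)):
    p=manip.capture(n); a=proj(p,[458,18.5,25])[0]; x,y=(a-h).astype(int); S=380/(2*h)
    im=cv2.resize(p["image"][y:y+2*h,x:x+2*h,::-1],(380,380),interpolation=cv2.INTER_CUBIC)
    im=np.clip(im.astype(float)*1.6+15,0,255).astype(np.uint8); raw=im.copy()
    for z,c in((28,(0,0,255)),(38,(0,255,0))):
        q=(proj(p,np.c_[458.5+25*np.cos(A),18.5+25*np.sin(A),np.full(90,z)])-[x,y]+.5)*S
        cv2.polylines(im,[q.astype(int)],True,c,1)
    out.append(np.vstack([raw[60:330],im[60:330]]))
cv2.imwrite("pics/m10.png",np.hstack(out))
```

```text
(no output)
```

View pics/m10.png

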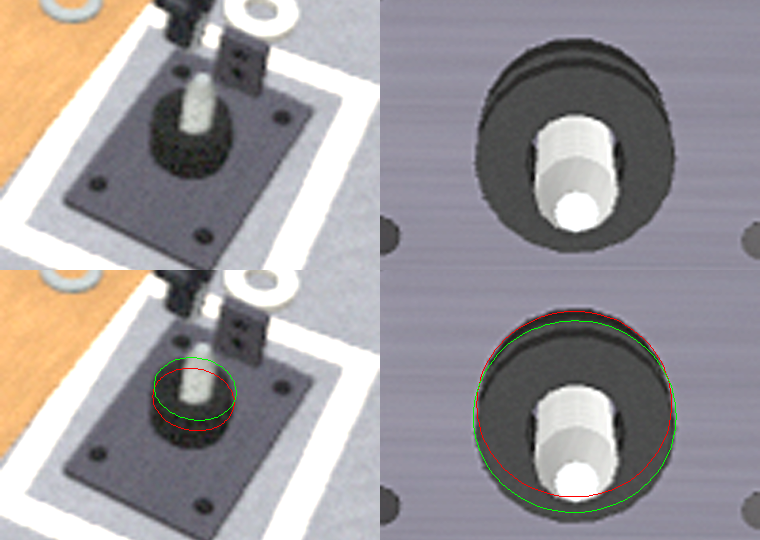

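All three pads are on: the side view's top rim matches the green (z=38) outline. The top pad sits about 2 mm off axis, within the play. Next I fetch the washers, levelling the tool along the way.

```bash
o(){ grep -E "ee_pos|orient|force" | tr '\n' ' '; echo; }
python3 -m inch '-.9 -.45 0 0 -.5;-.9 -.45 0 0 -.5;-.9 -.45 0 0 -.5;-.9 -.45 0 0 -.5;-.9 -.45 0 0 -.5'|o
python3 -m inch '-.9 -.45 0.2 0 -.5;-.9 0 0.2 0 -.5;0 0 0 0 -.5;0 0 0 0 -.5'|o
python3 -m inch '.9 0 0 0 -.5;-.9 0 0 0 -.5;0 0 0 0 -.5;0 0 0 0 -.5'|o
python3 -m inch '.9 0 0 0 -.5;-.9 0 0 0 -.5;0 0 0 0 -.5;0 0 0 0 -.5'|o
python3 -m inch '.9 0 0 0 -.5;-.9 0 0 0 -.5;0 0 0 0 -.5;0 0 0 0 -.5'|o
python3 look.py wrist - washer 591 -62
```

```text
ee_pos: [587.0, -47.2, 126.2] orientation: [3.124, 0.061, -3.138] force: [0.3, 0.5, 0.0] 
ee_pos: [647.2, -64.5, 110.1] orientation: [3.123, 0.056, 3.141] force: [-1.0, -0.4, -0.2] 
ee_pos: [617.0, -57.8, 88.4] orientation: [3.113, 0.006, 3.141] force: [-2.4, 0.5, -0.1] 
ee_pos: [586.3, -50.7, 70.8] orientation: [3.103, -0.039, -3.14] force: [-0.4, -0.2, 0.1] 
ee_pos: [563.8, -45.5, 59.5] orientation: [3.096, -0.07, -3.139] force: [-1.4, -0.6, -0.4] 
fit [179.8 591.5 -62. ] tcp [566.8 -46.1  60.7] ori [ 3.097 -0.065 -3.139] gap 0.7492082280886432 rows dxy [-0.82 -0.53 -0.08]
```

```bash
o(){ grep -E "ee_pos|orient|force" | tr '\n' ' '; echo; }
python3 -m inch '-.7 -.45 0 0 -.5;0 0 0 0 -.5;0 0 0 0 -.5'|o
python3 -m inch '0 .9 0 0 -.5;0 -.9 0 0 -.5;0 0 0 0 -.5;0 0 0 0 -.5'|o
python3 -m inch '0 -.9 0 0 -.5;0 .9 0 0 -.5;0 0 0 0 -.5;0 0 0 0 -.5'|o
```

```text
ee_pos: [594.6, -61.0, 62.8] orientation: [3.1, -0.053, -3.139] force: [-0.0, -0.3, -0.1] 
ee_pos: [604.6, -59.3, 69.3] orientation: [3.102, -0.035, -3.134] force: [-0.5, 0.0, -0.4] 
ee_pos: [610.4, -63.7, 74.0] orientation: [3.106, -0.023, -3.139] force: [0.5, -0.2, -0.2]
```

```bash
o(){ grep -E "ee_pos|orient|force" | tr '\n' ' '; echo; }
python3 -m inch '.3 0 .5 0 -.55;.2 0 .5 0 -.55;.1 0 .4 0 -.55;.0 0 .2 0 -.55'|o
python3 look.py wrist - washer 591 -62
```

```text
ee_pos: [597.4, -63.3, 30.6] orientation: [3.109, -0.009, -3.139] force: [-0.1, 0.1, 0.1] 
fit [168.4 591.  -61.5] tcp [597.2 -63.2  29.9] ori [ 3.109 -0.01  -3.139] gap 0.7727014568087552 rows dxy [0.21 0.06 0.  ]
```

```bash
o(){ grep -E "ee_pos|orient|force|gap" | tr '\n' ' '; echo; }
python3 -m inch '.18 .06 .3 0 -.55;.05 .02 .3 0 -.55;.02 0 .25 0 -.55;0 0 0.1 0 -.55'|o
python3 look.py wrist - washer 591 -62
```

```text
ee_pos: [591.6, -60.0, 1.5] orientation: [3.11, -0.005, -3.139] force: [-0.6, 0.1, 0.0] finger_gap: 0.773 
fit [173.2 591.  -61.5] tcp [591.5 -60.    1.2] ori [ 3.11  -0.005 -3.139] gap 0.7747346663047057 rows dxy [ 0.02 -0.05 -0.  ]
```

```bash
o(){ grep -E "ee_pos|orient|force|gap" | tr '\n' ' '; echo; }
python3 -m inch '0 -.05 .06 0 0;0 0 0 0 0.05;0 0 0 0 0.1'|o
python3 -m inch '0 0 0 0 0.5;0 0 0 0 1;0 0 0 0 1;0 0 0 0 1' 40|o
python3 - <<'E'
from h import *
p=manip.capture("wrist"); save(p,"w11.png",crop=(140,170,372,364),s=2)
E
python3 look.py wrist - washer 591 -62
```

```text
ee_pos: [592.4, -61.8, -0.5] orientation: [3.11, -0.005, -3.139] force: [-0.7, -0.4, 0.4] finger_gap: 0.483 
ee_pos: [593.5, -62.1, 0.2] orientation: [3.11, -0.003, -3.139] force: [-0.5, -0.6, -0.6] finger_gap: 0.477 
fit [213. 593. -62.] tcp [ 5.934e+02 -6.210e+01  2.000e-01] ori [ 3.110e+00 -3.000e-03 -3.139e+00] gap 0.47760997084340095 rows dxy [0.01 0.   0.  ]
```

View pics/w11.png

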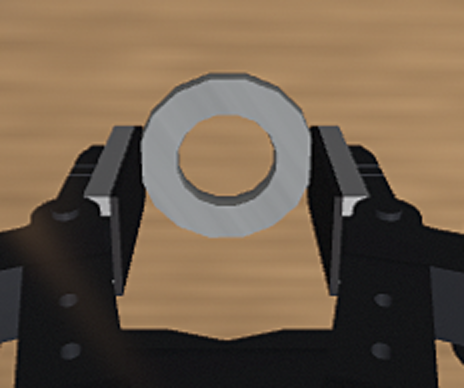

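The washer at (227,155) sits square between the fingers. I lift it and carry it over.

```bash
o(){ grep -E "ee_pos|orient|force|gap" | tr '\n' ' '; echo; }
python3 -m inch '0 0 -.9 0 1;0 0 -.9 0 1;0 0 -.9 0 1;0 0 -.8 0 1;0 0 0 0 1'|o
python3 -m inch '.7 .5 0 0 1;.7 .5 0 0 1;.7 .5 0 0 1;.7 .5 0 0 1;0 0 0 0 1'|o
python3 held.py washer 6
```

```text
ee_pos: [590.4, -64.6, 105.9] orientation: [3.108, -0.011, -3.139] force: [0.9, -0.6, 0.1] finger_gap: 0.48 
ee_pos: [505.9, -4.4, 109.1] orientation: [3.109, -0.005, -3.141] force: [-0.1, 0.7, -0.7] finger_gap: 0.479 
tcp [505.9  -4.4 109.1] ori [ 3.109 -0.005 -3.141] gap 0.479 F [-0.1  0.7 -0.7] ring [232.9 505.4  -4.4]
wrist stud [183.2 459.5  18.5] rows [1.53 0.76 0.03]
top stud [ 22.8 467.   28. ] rows [1.28 1.08 0.03]
side stud [219.5 457.5  17.5] rows [1.6  0.73 0.02]
```

```bash
o(){ grep -E "ee_pos|orient|force|gap" | tr '\n' ' '; echo; }
python3 -m inch '.5 .25 0 0 1;.5 .25 0 0 1;.4 .2 0 0 1;0 0 0 0 1'|o
python3 held.py washer 6
```

```text
ee_pos: [474.4, 12.2, 111.0] orientation: [3.113, 0.007, 3.137] force: [0.1, -0.4, -1.5] finger_gap: 0.481 
tcp [474.4  12.2 111. ] ori [3.113 0.007 3.137] gap 0.481 F [ 0.1 -0.4 -1.5] ring [221.7 474.4  12.2]
wrist stud [230.1 465.5  26. ] rows [0.3  0.46 0.01]
top stud [ 48.2 457.    8.5] rows [ 0.58 -0.13 -0.01]
side stud [225.  457.5  18. ] rows [ 0.56  0.19 -0.  ]
```

```bash
o(){ grep -E "ee_pos|orient|force|gap" | tr '\n' ' '; echo; }
python3 -m inch '.5 .25 0 0 1;.1 0 .3 0 1;0.05 0 .3 0 1;0 0 0 0 1'|o
python3 held.py washer 6
```

```text
ee_pos: [463.8, 17.5, 93.8] orientation: [3.116, 0.019, 3.135] force: [0.2, -0.3, -0.1] finger_gap: 0.48 
tcp [463.8  17.5  93.8] ori [3.116 0.019 3.135] gap 0.48 F [ 0.2 -0.3 -0.1] ring [283.3 463.3  17.5]
wrist stud [232.7 467.   13. ] rows [-0.12 -0.15 -0.  ]
top stud [ 28.  458.   19.5] rows [ 0.18  0.07 -0.  ]
side stud [234.5 450.5   8.5] rows [ 0.42 -0.3  -0.02]
```

```bash
o(){ grep -E "ee_pos|orient|force|gap" | tr '\n' ' '; echo; }
python3 -m inch '.2 .05 .2 0 1;.05 0 .3 0 1;0.05 0 .3 0 1;0 0 0 0 1'|o
python3 held.py washer 6
```

```text
ee_pos: [458.3, 19.1, 69.9] orientation: [3.116, 0.024, 3.135] force: [0.4, 0.1, -1.1] finger_gap: 0.48 
tcp [458.3  19.1  69.9] ori [3.116 0.024 3.135] gap 0.48 F [ 0.4  0.1 -1.1] ring [293.5 457.8  19.1]
wrist stud [220.5 456.   11. ] rows [ 0.06 -0.27 -0.01]
top stud [ 28.6 447.   26. ] rows [ 0.36  0.23 -0.  ]
side stud [232.1 454.    8.5] rows [ 0.12 -0.35 -0.01]
```

```bash
o(){ grep -E "ee_pos|orient|force|gap" | tr '\n' ' '; echo; }
python3 -m inch '.03 0 .35 0 1;0.04 0 .3 0 1;.03 0 .2 0 1;0 0 0 0 1'|o
python3 held.py washer 6
```

```text
ee_pos: [460.3, 19.3, 46.6] orientation: [3.117, 0.032, 3.135] force: [-0.5, -0.1, -0.2] finger_gap: 0.48 
tcp [460.3  19.3  46.6] ori [3.117 0.032 3.135] gap 0.48 F [-0.5 -0.1 -0.2] ring [272.  459.3  19.3]
wrist stud [178.9 447.   24.5] rows [ 0.41  0.17 -0.01]
top stud [ 30.2 447.   28.5] rows [ 0.41  0.3  -0.01]
side stud [284.5 447.5  19.5] rows [ 0.39  0.   -0.01]
```

```bash
o(){ grep -E "ee_pos|orient|force|gap" | tr '\n' ' '; echo; }
python3 -m inch '.04 0 .08 0 .5;0 0 0 0 -.3;0 0 0 0 -.5;0 0 0 0 -.5'|o
python3 -m inch '-.03 0 -.9 0 -.5;-.03 0 -.9 0 -.5;-.03 0 -.7 0 -.5;0 0 0 0 -.5'|o
python3 - <<'E'
from h import *
p=manip.capture("wrist"); save(p,"w12.png",crop=(140,60,396,252),s=2)
for z in (44,54,64): print(z,fit(p,458,18.5,z,22,None,8))
E
python3 -m inch '-.7 .7 0 0 -.55;-.7 .7 0 0 -.55;-.7 .7 0 0 -.55;-.7 .7 0 0 -.55;0 0 0 0 -.55'|o
python3 look.py wrist - washer 598 149
```

```text
ee_pos: [461.9, 19.0, 46.7] orientation: [3.118, 0.037, 3.135] force: [0.0, -0.4, -0.4] finger_gap: 0.743 
ee_pos: [460.1, 17.4, 123.4] orientation: [3.117, 0.033, 3.135] force: [1.4, -0.1, 0.6] finger_gap: 0.749 
44 [500.4 459.   19. ]
54 [309.6 456.5  20. ]
64 [255.1 449.5  18. ]
ee_pos: [543.5, 102.9, 122.4] orientation: [3.117, 0.027, 3.13] force: [1.3, 0.6, 0.0] finger_gap: 0.774 
fit [206.7 598.  149. ] tcp [540.8 101.7 121.6] ori [3.119 0.023 3.129] gap 0.7802248079989894 rows dxy [-1.89  1.6   0.08]
```

View pics/w12.png

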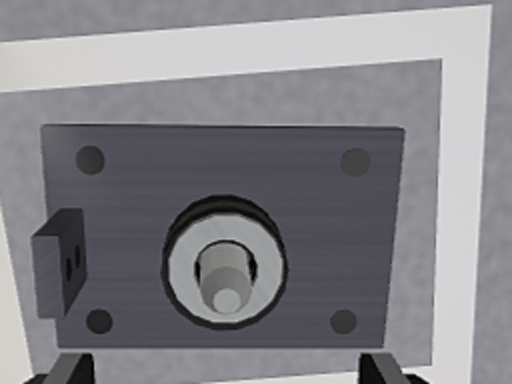

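Washer 1 is home: (225,270) in the crop, and the fit at z=44 is clearly best.

```bash
o(){ grep -E "ee_pos|orient|force|gap" | tr '\n' ' '; echo; }
python3 -m inch '-.6 .53 0 0 -.55;-.6 .53 0 0 -.55;-.5 .5 0 0 -.55;0 0 0 0 -.55'|o
python3 -m inch '0 0 .7 0 -.55;0.05 0 .7 0 -.55;.05 0 .7 0 -.55;0.05 0 .5 0 -.55;0 0 0 0 -.55'|o
python3 look.py wrist - washer 598 149
```

```text
ee_pos: [586.8, 146.9, 117.4] orientation: [3.122, 0.01, 3.128] force: [0.7, 0.5, 0.7] finger_gap: 0.774 
ee_pos: [577.3, 144.7, 33.6] orientation: [3.125, 0.003, 3.127] force: [-0.3, -0.4, 0.3] finger_gap: 0.772 
fit [183.1 598.  148.5] tcp [577.6 144.7  34.6] ori [3.125e+00 3.000e-03 3.127e+00] gap 0.7799929248792681 rows dxy [-0.68  0.14  0.  ]
```

```bash
o(){ grep -E "ee_pos|orient|force|gap" | tr '\n' ' '; echo; }
python3 -m inch '-.4 .1 0.2 0 -.55;-.3 .04 .3 0 -.55;0 0 .3 0 -.55;0 0 .2 0 -.55;0 0 0 0 -.55'|o
python3 look.py wrist - washer 598 149
```

```text
ee_pos: [598.8, 146.9, 5.3] orientation: [3.126, 0.004, 3.125] force: [-0.0, -0.1, -0.3] finger_gap: 0.776 
fit [172. 598. 149.] tcp [598.8 146.9   5.7] ori [3.126 0.004 3.125] gap 0.7760540275742152 rows dxy [0.03 0.07 0.  ]
```

```bash
o(){ grep -E "ee_pos|orient|force|gap" | tr '\n' ' '; echo; }
python3 -m inch '.03 .07 .18 0 -.3;0 0 0 0 0.0;0 0 0 0 0.5;0 0 0 0 1;0 0 0 0 1' 40|o
python3 -m inch '0 0 0 0 1;0 0 0 0 1;0 0 0 0 1'|o
python3 look.py wrist - washer 598 149
python3 -m inch '0 0 -.9 0 1;0 0 -.9 0 1;0 0 -.9 0 1;0 0 -.9 0 1;0 0 0 0 1'|o
python3 -m inch '.7 -.65 0 0 1;.7 -.65 0 0 1;.7 -.65 0 0 1;.7 -.65 0 0 1;0 0 0 0 1'|o
python3 held.py washer 6
```

```text
ee_pos: [598.1, 149.3, 1.8] orientation: [3.126, 0.006, 3.125] force: [-0.1, -0.2, -0.4] finger_gap: 0.476 
ee_pos: [597.9, 149.5, 1.8] orientation: [3.126, 0.006, 3.125] force: [0.1, -0.3, -0.4] finger_gap: 0.474 
fit [203.8 598.5 149.5] tcp [597.9 149.5   1.8] ori [3.126 0.006 3.125] gap 0.4747336483728386 rows dxy [-0.02 -0.    0.  ]
ee_pos: [593.8, 147.3, 110.1] orientation: [3.127, -0.003, 3.125] force: [1.0, -0.3, 0.1] finger_gap: 0.475 
ee_pos: [508.9, 69.7, 110.0] orientation: [3.126, 0.004, 3.128] force: [-1.0, -0.5, -1.2] finger_gap: 0.474 
tcp [508.9  69.7 110. ] ori [3.126 0.004 3.128] gap 0.474 F [-1.  -0.5 -1.2] ring [216.5 507.9  69.7]
wrist stud [197.8 467.   16.5] rows [ 1.34 -1.79 -0.04]
top stud [228.2 452.5  15. ] rows [ 1.82 -1.85 -0.05]
side stud [223.9 457.5  17.5] rows [ 1.66 -1.76 -0.05]
```

```bash
o(){ grep -E "ee_pos|orient|force|gap" | tr '\n' ' '; echo; }
python3 -m inch '.5 -.58 0 0 1;.55 -.58 0 0 1;.5 -.55 0 0 1;0 0 0 0 1;0 0 0 0 1'|o
python3 held.py washer 6
```

```text
ee_pos: [474.7, 22.2, 110.9] orientation: [3.123, 0.021, 3.136] force: [0.6, 0.9, -0.1] finger_gap: 0.477 
tcp [474.7  22.2 110.9] ori [3.123 0.021 3.136] gap 0.477 F [ 0.6  0.9 -0.1] ring [191.1 474.2  22.7]
wrist stud [242.1 462.5  10.5] rows [ 0.39 -0.41 -0.02]
top stud [ 45.4 447.   28.5] rows [ 0.91  0.19 -0.01]
side stud [220.9 457.5  18. ] rows [ 0.56 -0.16 -0.01]
```

```bash
o(){ grep -E "ee_pos|orient|force|gap" | tr '\n' ' '; echo; }
python3 -m inch '.6 -.14 0 0 1;.12 0 .3 0 1;0.08 0 .3 0 1;0 0 0 0 1'|o
python3 held.py washer 6
```

```text
ee_pos: [455.7, 20.8, 92.0] orientation: [3.123, 0.025, 3.141] force: [-0.2, 0.3, -0.5] finger_gap: 0.468 
tcp [455.7  20.8  92. ] ori [3.123 0.025 3.141] gap 0.468 F [-0.2  0.3 -0.5] ring [233.1 455.7  20.8]
wrist stud [233.3 460.5  18.5] rows [-0.16 -0.08  0.  ]
top stud [ 33.9 467.    8.5] rows [-0.38 -0.41  0.  ]
side stud [267.5 461.   28.5] rows [-0.18  0.26  0.01]
```

```bash
o(){ grep -E "ee_pos|orient|force|gap" | tr '\n' ' '; echo; }
python3 -m inch '-.06 -.07 .2 0 1;.02 0 .3 0 1;0.02 0 .3 0 1;0 0 0 0 1'|o
python3 held.py washer 6
```

```text
ee_pos: [462.1, 18.5, 68.8] orientation: [3.124, 0.033, 3.141] force: [0.1, 0.4, -0.8] finger_gap: 0.476 
tcp [462.1  18.5  68.8] ori [3.124 0.033 3.141] gap 0.476 F [ 0.1  0.4 -0.8] ring [219.1 461.6  18.5]
wrist stud [250.4 466.5  12. ] rows [-0.16 -0.22  0.  ]
top stud [ 29.5 447.   26.5] rows [ 0.49  0.27 -0.01]
side stud [232.3 458.5   8.5] rows [ 0.1  -0.33 -0.01]
```

```bash
o(){ grep -E "ee_pos|orient|force|gap" | tr '\n' ' '; echo; }
python3 -m inch '.14 0 .3 0 1;0.05 0 .2 0 1;0 0 0 0 1'|o
python3 -m inch '.03 0 .07 0 .5;0 0 0 0 -.3;0 0 0 0 -.5;0 0 0 0 -.5'|o
python3 -m inch '-.03 0 -.9 0 -.5;-.03 0 -.9 0 -.5;-.03 0 -.7 0 -.5;0 0 0 0 -.5'|o
python3 - <<'E'
from h import *
p=manip.capture("wrist"); save(p,"w13.png",crop=(140,60,396,252),s=2)
for z in (44,50,56,64): print(z,fit(p,458,18.5,z,22,None,8))
E
python3 -m inch '-.7 -.95 0 0 -.5;-.7 -.95 0 0 -.5;-.7 -.95 0 0 -.5;-.7 -.95 0 0 -.5;-.3 -.95 0 0 -.5'|o
python3 -m inch '-.3 -.7 0 0 -.55;0 0 0 0 -.55'|o
python3 look.py wrist - washer 582 -178
```

```text
ee_pos: [458.7, 18.6, 55.0] orientation: [3.124, 0.038, 3.141] force: [-0.4, 0.7, -0.0] finger_gap: 0.474 
ee_pos: [457.0, 18.7, 52.1] orientation: [3.124, 0.037, 3.141] force: [1.5, -0.5, 0.8] finger_gap: 0.751 
ee_pos: [455.6, 17.5, 128.9] orientation: [3.123, 0.033, 3.141] force: [1.1, -0.5, 0.3] finger_gap: 0.749 
44 [510.5 458.5  18.5]
50 [489.4 456.   18.5]
56 [346.3 454.   19.5]
64 [274.2 453.   18. ]
ee_pos: [545.7, -123.5, 122.8] orientation: [3.119, 0.025, -3.132] force: [1.1, -0.8, 0.6] finger_gap: 0.75 
ee_pos: [557.5, -150.6, 120.3] orientation: [3.121, 0.026, -3.136] force: [0.1, 0.3, 0.2] finger_gap: 0.777 
fit [ 179.  583. -179.] tcp [ 555.8 -148.7  119.7] ori [ 3.119  0.023 -3.136] gap 0.7749638033869096 rows dxy [-0.9  -1.02 -0.  ]
```

```bash
o(){ grep -E "ee_pos|orient|force|gap" | tr '\n' ' '; echo; }
python3 -m inch '-.45 -.52 0.2 0 -.55;-.45 -.5 .6 0 -.55;0.05 0 .7 0 -.55;.05 0 .7 0 -.55;0 0 .4 0 -.55'|o
python3 look.py wrist - washer 582 -178
python3 - <<'E'
from h import *
for n in("side","top"):
    c=manip.capture(n)
    for d in manip.mark_of("washer_1",c): print(n,round(d["confidence"],2),np.round(d["pixel"]),np.round(ray(c,d["pixel"],47)),np.round(ray(c,d["pixel"],3)))
    for z in(44,47,50): print(z,fit(c,458.5,18.5,z,22,None,6))
E
```

```text
ee_pos: [581.1, -174.9, 38.1] orientation: [3.117, 0.023, -3.134] force: [0.2, 0.7, 0.3] finger_gap: 0.773 
fit [ 173.7  583.  -179. ] tcp [ 579.1 -173.8   35.8] ori [ 3.115  0.019 -3.134] gap 0.7760784271124614 rows dxy [-0.13 -0.18 -0.  ]
side 0.68 [310. 241.] [457.  22.  47.] [470. -15.   3.]
side 0.62 [311. 243.] [453.  25.  47.] [466. -11.   3.]
side 0.5 [302. 187.] [ 559. -135.   47.] [ 578. -180.    3.]
44 [255.6 456.5  15.5]
47 [256.9 455.5  18. ]
50 [258.  454.5  21. ]
top 0.46 [240. 256.] [459.  22.  47.] [458.  23.   3.]
top 0.43 [242. 255.] [461.  18.  47.] [460.  19.   3.]
top 0.38 [315. 209.] [ 583. -167.   47.] [ 587. -175.    3.]
44 [330.6 458.   18.5]
47 [329.5 458.   18.5]
50 [328.5 458.5  18.5]
```

```bash
o(){ grep -E "ee_pos|orient|force|gap" | tr '\n' ' '; echo; }
python3 -m inch '-.12 -.16 .2 0 -.55;.02 -.03 .4 0 -.55;0.02 0 .3 0 -.55;.02 0 .2 0 -.55;0 0 0 0 -.55'|o
python3 look.py wrist - washer 583 -179
```

```text
ee_pos: [590.2, -182.3, 10.4] orientation: [3.123, 0.036, -3.133] force: [0.3, 0.6, -0.6] finger_gap: 0.775 
fit [ 184.6  583.5 -179. ] tcp [ 590.4 -182.4   10.8] ori [ 3.123  0.036 -3.133] gap 0.7778849497484108 rows dxy [ 0.23  0.11 -0.01]
```

```bash
o(){ grep -E "ee_pos|orient|force|gap" | tr '\n' ' '; echo; }
python3 -m inch '.23 .11 .2 0 -.55;.03 0.02 .15 0 -.55;0 0 0 0 -.5;0 0 0 0 -.5'|o
python3 look.py wrist - washer 583 -179
```

```text
ee_pos: [581.7, -177.7, -1.1] orientation: [3.122, 0.035, -3.133] force: [0.4, -0.0, 0.2] finger_gap: 0.749 
fit [ 187.8  583.5 -179. ] tcp [ 581.8 -177.8   -1.1] ori [ 3.122  0.035 -3.133] gap 0.7525602212598731 rows dxy [-0.06 -0.04  0.  ]
```

```bash
o(){ grep -E "ee_pos|orient|force|gap" | tr '\n' ' '; echo; }
python3 -m inch '-.05 -.04 -.04 0 -.3;0 0 0 0 0.0;0 0 0 0 0.5;0 0 0 0 1;0 0 0 0 1' 40|o
python3 -m inch '0 0 0 0 1;0 0 0 0 1;0 0 0 0 1'|o
python3 look.py wrist - washer 583 -179
python3 -m inch '0 0 -.9 0 1;0 0 -.9 0 1;0 0 -.9 0 1;0 0 -.9 0 1;0 0 0 0 1'|o
python3 -m inch '.5 .8 0 0 1;.5 .8 0 0 1;.5 .8 0 0 1;.5 .8 0 0 1;.5 .8 0 0 1'|o
python3 -m inch '.4 .7 0 0 1;.3 .6 0 0 1;0 0 0 0 1;0 0 0 0 1'|o
python3 held.py washer 6
```

```text
ee_pos: [585.0, -179.8, 1.8] orientation: [3.124, 0.038, -3.133] force: [0.0, -0.5, -1.1] finger_gap: 0.476 
ee_pos: [585.0, -179.8, 1.7] orientation: [3.124, 0.038, -3.133] force: [-0.3, -0.2, -0.7] finger_gap: 0.476 
fit [ 220.7  585.5 -180. ] tcp [ 584.9 -179.8    1.6] ori [ 3.124  0.038 -3.133] gap 0.4763970698778071 rows dxy [-0.02 -0.01  0.  ]
ee_pos: [577.3, -180.3, 109.7] orientation: [3.12, 0.029, -3.133] force: [1.3, -0.8, 0.2] finger_gap: 0.478 
ee_pos: [505.9, -63.6, 112.0] orientation: [3.126, 0.042, -3.14] force: [0.1, 0.3, -0.4] finger_gap: 0.475 
ee_pos: [476.8, -18.1, 109.0] orientation: [3.123, 0.035, -3.136] force: [-0.3, -0.4, -0.1] finger_gap: 0.476 
tcp [476.8 -18.1 109. ] ori [ 3.123  0.035 -3.136] gap 0.476 F [-0.3 -0.4 -0.1] ring [192.1 476.3 -17.6]
wrist stud [213.7 465.   13. ] rows [0.37 1.02 0.01]
top stud [287.1 453.   21. ] rows [ 0.77  1.29 -0.  ]
side stud [229.7 464.5  24.5] rows [0.39 1.4  0.01]
```

```bash
o(){ grep -E "ee_pos|orient|force|gap" | tr '\n' ' '; echo; }
cat >> held.py <<'E'
print("stack",fit(p,458,18.5,50,22,None,16))
E
python3 held.py washer 6|tail -1
python3 -m inch '.1 .6 0 0 1;.1 .5 0 0 1;0 0 0 0 1;0 0 0 0 1'|o
python3 held.py washer 6
```

```text
stack [440.8 456.5  18. ]
ee_pos: [475.2, 11.1, 110.2] orientation: [3.124, 0.038, 3.139] force: [-0.4, 0.2, -1.1] finger_gap: 0.477 
tcp [475.2  11.1 110.2] ori [3.124 0.038 3.139] gap 0.477 F [-0.4  0.2 -1.1] ring [192.5 474.7  11.6]
wrist stud [210.7 465.5  10. ] rows [ 0.31 -0.05 -0.01]
top stud [ 27.1 464.   20. ] rows [ 0.36  0.28 -0.01]
side stud [227.5 464.5  25.5] rows [ 0.34  0.46 -0.  ]
stack [448.3 456.5  18.5]
```

```bash
o(){ grep -E "ee_pos|orient|force|gap" | tr '\n' ' '; echo; }
python3 -m inch '.6 .26 0 0 1;.12 0 .2 0 1;0.08 0 .3 0 1;0 0 0 0 1'|o
python3 held.py washer 6
```

```text
ee_pos: [453.5, 16.6, 94.0] orientation: [3.125, 0.041, 3.135] force: [-0.1, 0.5, -0.8] finger_gap: 0.478 
tcp [453.5  16.6  94. ] ori [3.125 0.041 3.135] gap 0.478 F [-0.1  0.5 -0.8] ring [231.7 453.   16.6]
wrist stud [253.6 460.5  18.5] rows [-0.25  0.06  0.01]
top stud [ 61.2 467.    8.5] rows [-0.47 -0.27  0.02]
side stud [262.6 461.5  25.5] rows [-0.28  0.3   0.02]
stack [382.  456.5  18.5]
```

```bash
o(){ grep -E "ee_pos|orient|force|gap" | tr '\n' ' '; echo; }
python3 -m inch '-.12 .06 .2 0 1;.03 0 .3 0 1;0.04 0 .3 0 1;0 0 0 0 1'|o
python3 held.py washer 6
```

```text
ee_pos: [461.9, 18.1, 70.9] orientation: [3.126, 0.049, 3.135] force: [-0.7, 0.5, -0.2] finger_gap: 0.475 
tcp [461.9  18.1  70.9] ori [3.126 0.049 3.135] gap 0.475 F [-0.7  0.5 -0.2] ring [223.2 461.4  18.1]
wrist stud [238.6 466.5  11. ] rows [-0.17 -0.24  0.  ]
top stud [ 40.7 467.    8.5] rows [-0.19 -0.32  0.  ]
side stud [242.4 456.   10.5] rows [ 0.18 -0.25 -0.01]
stack [364.5 456.   18.5]
```

```bash
o(){ grep -E "ee_pos|orient|force|gap" | tr '\n' ' '; echo; }
python3 -m inch '.15 0 .3 0 1;0.04 0 .1 0 1;0 0 0 0 1'|o
python3 -m inch '.02 0 .04 0 .5;0 0 0 0 -.3;0 0 0 0 -.5;0 0 0 0 -.5'|o
python3 -m inch '-.03 0 -.9 0 -.5;-.03 0 -.9 0 -.5;-.03 0 -.5 0 -.5;0 0 0 0 -.5'|o
python3 - <<'E'
from h import *
p=manip.capture("wrist")
for z in (44,50,56,62,68): print(z,fit(p,458,18.5,z,22,None,8))
q=manip.capture("side"); a=proj(q,[458,18,30])[0].astype(int)
A1=cv2.resize(p["image"][60:252,140:396],(500,375),interpolation=cv2.INTER_CUBIC)
B=cv2.resize(q["image"][a[1]-35:a[1]+35,a[0]-25:a[0]+25],(268,375),interpolation=cv2.INTER_CUBIC)
cv2.imwrite("pics/m14.png",np.hstack([A1,B])[:,:,::-1])
for n in("pad_1","washer_1","collar_orange"):
    for d in manip.mark_of(n,q): print(n,round(d["confidence"],2),np.round(d["pixel"]),np.round(ray(q,d["pixel"],5)))
E
```

```text
ee_pos: [458.3, 18.2, 59.9] orientation: [3.126, 0.053, 3.135] force: [-0.2, -0.1, -0.0] finger_gap: 0.474 
ee_pos: [457.3, 18.3, 58.5] orientation: [3.126, 0.053, 3.135] force: [-0.3, 0.2, 0.4] finger_gap: 0.747 
ee_pos: [455.2, 17.3, 129.3] orientation: [3.126, 0.05, 3.135] force: [1.1, 1.4, -0.1] finger_gap: 0.748 
44 [312.4 461.   18. ]
50 [385.5 458.5  18. ]
56 [352.5 455.5  18. ]
62 [293.1 453.   17. ]
68 [229.1 451.   16. ]
pad_1 0.53 [311. 250.] [456.  11.   5.]
pad_1 0.52 [328. 216.] [ 467. -116.    5.]
pad_1 0.47 [310. 248.] [461.   7.   5.]
pad_1 0.41 [309. 241.] [472. -12.   5.]
washer_1 0.44 [314. 241.] [463. -18.   5.]
washer_1 0.35 [310. 240.] [470. -16.   5.]
collar_orange 0.59 [200. 250.] [681. 151.   5.]
collar_orange 0.58 [136. 249.] [810. 227.   5.]
collar_orange 0.5 [312. 243.] [462.  -9.   5.]
collar_orange 0.45 [306. 241.] [478.  -9.   5.]
```

View pics/m14.png

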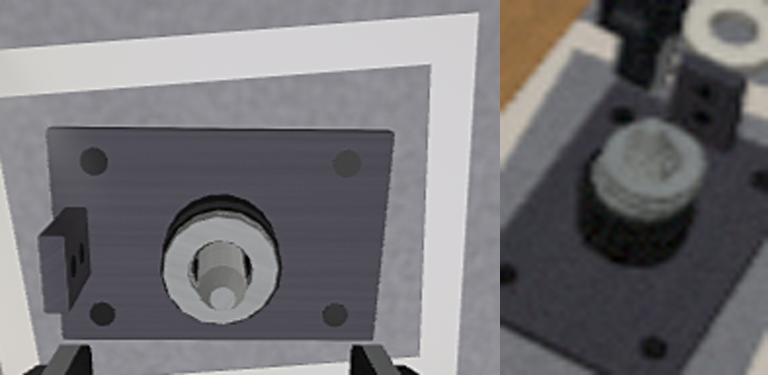

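All three washers are down: the layers show at (650,185) in the side crop. Next the orange collar.

```bash
o(){ grep -E "ee_pos|orient|force|gap" | tr '\n' ' '; echo; }
python3 -m inch '-.8 .47 0 0 -.5;-.8 .47 0 0 -.5;-.8 .47 0 0 -.5;-.8 .47 0 0 -.5;-.8 .47 0 0 -.5'|o
python3 -m inch '-.8 .47 0 0 -.5;-.8 .47 0 0 -.5;-.7 .4 0 0 -.5;0 0 0 0 -.5;0 0 0 0 -.5'|o
python3 -m inch '.6 0 0 0 -.5;-.6 0 0 0 -.5;0 0 0 0 -.5;0 0 0 0 -.5'|o
python3 look.py wrist - collar 683 154
```

```text
ee_pos: [563.2, 88.0, 119.8] orientation: [3.126, 0.02, 3.13] force: [0.5, 0.3, 0.5] finger_gap: 0.752 
ee_pos: [635.8, 132.1, 111.5] orientation: [3.127, 0.009, 3.133] force: [0.2, -0.2, -0.5] finger_gap: 0.753 
ee_pos: [623.3, 130.2, 101.6] orientation: [3.129, -0.013, 3.133] force: [-0.6, 1.1, -0.8] finger_gap: 0.747 
fit [253.8 685.  154. ] tcp [624.2 130.1 101.9] ori [ 3.129 -0.012  3.132] gap 0.7515548144110161 rows dxy [-2.02  0.82 -0.01]
```

```bash
o(){ grep -E "ee_pos|orient|force|gap" | tr '\n' ' '; echo; }
python3 -m inch '-.65 .28 0 0 -.3;-.65 .28 .3 0 -.3;-.5 .2 .5 0 -.3;0 0 .5 0 -.3;0 0 .5 0 -.3'|o
python3 look.py wrist - collar 684 154
```

```text
ee_pos: [679.9, 152.1, 49.9] orientation: [3.129, -0.005, 3.13] force: [0.2, -1.5, 0.1] finger_gap: 0.654 
fit [232.9 684.5 154. ] tcp [677.5 151.8  46.2] ori [ 3.13 -0.01  3.13] gap 0.650373976602068 rows dxy [-0.23  0.08 -0.  ]
```

```bash
o(){ grep -E "ee_pos|orient|force|gap" | tr '\n' ' '; echo; }
python3 -m inch '-.2 .06 .3 0 -.3;0 0 .4 0 -.3;0 0 .3 0 -.3;0 0 .2 0 -.3;0 0 0 0 -.3'|o
python3 look.py wrist - collar 684 154
```

```text
ee_pos: [681.9, 153.1, 6.9] orientation: [3.13, -0.013, 3.129] force: [-0.5, 0.8, -0.9] finger_gap: 0.65 
fit [222.4 685.  153.5] tcp [682.1 153.2   7.5] ori [ 3.13  -0.012  3.129] gap 0.6477130527535798 rows dxy [-0.1   0.01 -0.  ]
```

```bash
o(){ grep -E "ee_pos|orient|force|gap" | tr '\n' ' '; echo; }
python3 -m inch '-.1 .01 .04 0 -.2;0 0 0 0 0.2;0 0 0 0 0.6;0 0 0 0 1;0 0 0 0 1' 40|o
python3 -m inch '0 0 0 0 1;0 0 0 0 1;0 0 0 0 1'|o
python3 look.py wrist - collar 685 154
python3 -m inch '0 0 -.9 0 1;0 0 -.9 0 1;0 0 -.9 0 1;0 0 -.9 0 1;0 0 0 0 1'|o
python3 -m inch '.75 -.5 0 0 1;.75 -.5 0 0 1;.75 -.5 0 0 1;.75 -.5 0 0 1;.75 -.5 0 0 1'|o
python3 -m inch '.5 -.3 0 0 1;.5 -.3 0 0 1;.4 -.2 0 0 1;0 0 0 0 1;0 0 0 0 1'|o
python3 held.py collar 10
```

```text
ee_pos: [687.1, 153.6, 8.8] orientation: [3.129, -0.008, 3.129] force: [0.8, -0.2, 0.0] finger_gap: 0.392 
ee_pos: [687.4, 153.7, 9.3] orientation: [3.129, -0.007, 3.129] force: [1.2, 0.8, -1.4] finger_gap: 0.399 
fit [275.1 687.  153.5] tcp [687.4 153.6   9.3] ori [ 3.129 -0.007  3.129] gap 0.39662225627193615 rows dxy [ 0.01 -0.    0.  ]
ee_pos: [684.6, 151.9, 116.9] orientation: [3.131, -0.017, 3.129] force: [1.4, 0.1, -0.3] finger_gap: 0.392 
ee_pos: [575.2, 78.9, 118.5] orientation: [3.129, -0.004, 3.133] force: [0.2, -0.4, -0.9] finger_gap: 0.399 
ee_pos: [522.4, 51.9, 115.0] orientation: [3.129, -0.012, 3.13] force: [0.9, 0.9, -0.5] finger_gap: 0.397 
tcp [522.4  51.9 115. ] ori [ 3.129 -0.012  3.13 ] gap 0.397 F [ 0.9  0.9 -0.5] ring [241.6 520.9  51.4]
wrist stud [220.2 452.   24.5] rows [ 2.29 -0.92  0.02]
top stud [213.1 467.   21.5] rows [ 1.79 -1.02  0.01]
side stud [240.9 466.   24. ] rows [ 1.82 -0.93  0.01]
stack [283.6 456.   17. ]
```

```bash
o(){ grep -E "ee_pos|orient|force|gap" | tr '\n' ' '; echo; }
python3 -m inch '.6 -.35 0 0 1;.6 -.33 0 0 1;.45 -.25 0 0 1;0 0 0 0 1;0 0 0 0 1'|o
python3 held.py collar 8
```

```text
ee_pos: [479.6, 25.9, 116.1] orientation: [3.129, -0.004, 3.135] force: [-0.0, 0.0, -0.3] finger_gap: 0.401 
tcp [479.6  25.9 116.1] ori [ 3.129 -0.004  3.135] gap 0.401 F [-0.   0.  -0.3] ring [300.1 478.6  25.4]
wrist stud [218.3 447.5  24. ] rows [ 1.04 -0.05  0.  ]
top stud [ 53.9 467.    8.5] rows [ 0.38 -0.57 -0.01]
side stud [239.  467.   24.5] rows [ 0.39 -0.03  0.  ]
stack [462.7 457.5  18. ]
```

```bash
o(){ grep -E "ee_pos|orient|force|gap" | tr '\n' ' '; echo; }
python3 -m inch '.55 -.2 0 0 1;.2 -.04 .2 0 1;0 0 .2 0 1;0 0 0 0 1;0 0 0 0 1'|o
python3 held.py collar 8
```

```text
ee_pos: [462.1, 20.3, 103.4] orientation: [3.128, 0.0, 3.138] force: [0.6, 1.0, -1.2] finger_gap: 0.398 
tcp [462.1  20.3 103.4] ori [3.128 0.    3.138] gap 0.398 F [ 0.6  1.  -1.2] ring [322.1 461.1  19.8]
wrist stud [239.1 454.5  26. ] rows [0.22 0.21 0.  ]
top stud [ 27.2 465.5  16.5] rows [-0.15 -0.11 -0.  ]
side stud [262.  447.5  12. ] rows [ 0.45 -0.26 -0.  ]
stack [351.6 458.   18. ]
```

```bash
o(){ grep -E "ee_pos|orient|force|gap" | tr '\n' ' '; echo; }
python3 -m inch '.1 -.04 .2 0 1;.02 0 .3 0 1;.02 0 .2 0 1;0 0 0 0 1'|o
python3 held.py collar 8
```

```text
ee_pos: [459.2, 19.2, 81.5] orientation: [3.129, 0.003, 3.138] force: [-0.2, -0.9, -0.4] finger_gap: 0.397 
tcp [459.2  19.2  81.5] ori [3.129e+00 3.000e-03 3.138e+00] gap 0.397 F [-0.2 -0.9 -0.4] ring [330.8 458.2  18.7]
wrist stud [212.5 460.5  26.5] rows [-0.08  0.26  0.  ]
top stud [ 29.1 459.5  21. ] rows [-0.04  0.08  0.  ]
side stud [223.3 456.5  20. ] rows [0.06 0.04 0.  ]
stack [321.6 459.   18. ]
```

Aligned. I lower to the washers, release and check, then measure the bay and lug.

```bash
o(){ grep -E "ee_pos|orient|force|gap" | tr '\n' ' '; echo; }
python3 -m inch '.02 0 .25 0 1;.02 0 .15 0 1;.01 0 .08 0 1;0 0 0 0 1'|o
python3 -m inch '0 0 0 0 .3;0 0 0 0 -.1;0 0 0 0 -.1;0 0 0 0 -.1'|o
python3 -m inch '0 0 -.8 0 -.1;0 0 -.9 0 -.1;0 0 -.6 0 -.1;0 0 0 0 -.1;0 0 0 0 -.1'|o
python3 - <<'E'
from h import *
p=manip.capture("wrist"); save(p,"w15.png",s=1.4)
for z in (66,72,78,84): print(z,fit(p,458,18.5,z,18,12,8))
for c in(p,manip.capture("top"),manip.capture("side")):
    for n,z in(("foot_lug",53),("bay_orange",0),("foot_stud",8)):
        for d in manip.mark_of(n,c)[:2]: print(n,round(d["confidence"],2),np.round(ray(c,d["pixel"],z),1))
    hsv=cv2.cvtColor(c["image"],cv2.COLOR_RGB2HSV); m=((hsv[...,0]>8)&(hsv[...,0]<22)&(hsv[...,1]>200)&(hsv[...,2]>120)).astype(np.uint8)
    cs,_=cv2.findContours(m,cv2.RETR_CCOMP,cv2.CHAIN_APPROX_NONE)
    k=[q for q in cs if cv2.contourArea(q)>3000]
    for q in k:
        b=cv2.approxPolyDP(q,12,True).reshape(-1,2); w=np.array([ray(c,v,0)[:2] for v in b]); print(np.round(w).tolist(),np.round(w.mean(0),1))
E
```

```text
ee_pos: [459.8, 19.2, 67.7] orientation: [3.129, 0.007, 3.138] force: [-0.6, 0.0, -0.5] finger_gap: 0.396 
ee_pos: [460.1, 19.2, 67.9] orientation: [3.129, 0.008, 3.138] force: [0.1, -0.6, -0.3] finger_gap: 0.55 
ee_pos: [459.1, 18.3, 139.6] orientation: [3.129, 0.007, 3.138] force: [-0.8, 0.4, -0.1] finger_gap: 0.55 
66 [344. 461.  19.]
72 [345.1 458.5  19. ]
78 [306.4 456.5  19. ]
84 [280.5 453.5  19. ]
foot_lug 0.96 [457.4 -44.7  53. ]
foot_stud 0.48 [461.4  18.1   8. ]
[[379.0, 209.0], [551.0, 206.0], [558.0, 291.0], [540.0, 287.0], [539.0, 224.0], [399.0, 226.0], [397.0, 253.0], [379.0, 249.0]] [467.8 243.1]
foot_lug 0.73 [461.8 -45.   53. ]
foot_lug 0.54 [463.7  -0.   53. ]
bay_orange 0.39 [469.4 -20.2   0. ]
bay_orange 0.26 [472.2 -15.8   0. ]
foot_stud 0.83 [461.5  11.    8. ]
```

View pics/w15.png

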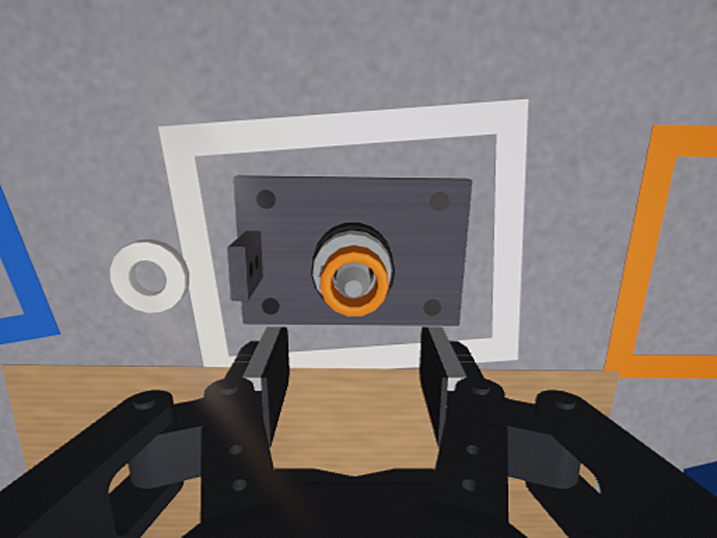

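The collar is home, fitting best at z=72 on the stud axis. The picture shows it at (355,283), the lug at (245,267) and the orange bay at the right edge. Next I move to the lug and get the bay from the top camera.

```bash
o(){ grep -E "ee_pos|orient|force|gap" | tr '\n' ' '; echo; }
python3 -m inch '0 -.75 0 0 .2;0 -.75 0 0 .2;0 -.5 0 0 .2;0 0 0 0 .2;0 0 0 0 .2'|o
python3 - <<'E'
from h import *
for n in("top","side"):
    c=manip.capture(n)
    hsv=cv2.cvtColor(c["image"],cv2.COLOR_RGB2HSV); m=((hsv[...,0]>6)&(hsv[...,0]<20)&(hsv[...,1]>200)&(hsv[...,2]>90)).astype(np.uint8)
    cs,_=cv2.findContours(m,cv2.RETR_CCOMP,cv2.CHAIN_APPROX_NONE)
    for q in [q for q in cs if cv2.contourArea(q)>2500]:
        b=cv2.approxPolyDP(cv2.convexHull(q),8,True).reshape(-1,2); w=np.array([ray(c,v,0)[:2] for v in b]); print(n,b.tolist(),np.round(w).tolist(),np.round(w.mean(0),1))
p=manip.capture("wrist"); s=manip.read_state()
g=cv2.cvtColor(p["image"],cv2.COLOR_RGB2GRAY)
for d in manip.mark_of("foot_lug",p): print(round(d["confidence"],2),np.round(ray(p,d["pixel"],53),1))
for d in manip.find_in("foot_lug",p)[:1]: print(d["extent"])
print(proj(p,[[458.5,-45.5,53],[458.5,18.5,75]]))
E
```

```text
ee_pos: [458.3, -42.9, 137.4] orientation: [3.128, 0.004, 3.14] force: [-1.0, 0.3, 0.1] finger_gap: 0.399 
0.98 [459.1 -44.7  53. ]
[233.2, 125.7, 408.0, 236.0]
[[247.51709698 197.39994526]
 [337.3288555  206.20894921]]
```

```bash
o(){ grep -E "ee_pos|orient|force|gap" | tr '\n' ' '; echo; }
python3 - <<'E'
from h import *
for n in("top","side"):
    c=manip.capture(n)
    hsv=cv2.cvtColor(c["image"],cv2.COLOR_RGB2HSV); m=((hsv[...,0]>4)&(hsv[...,0]<22)&(hsv[...,1]>165)&(hsv[...,2]>130)).astype(np.uint8)
    cs,_=cv2.findContours(m,cv2.RETR_CCOMP,cv2.CHAIN_APPROX_NONE)
    for q in [q for q in cs if cv2.contourArea(cv2.convexHull(q))>2500]:
        b=cv2.boxPoints(cv2.minAreaRect(q)) if n=="top" else cv2.approxPolyDP(cv2.convexHull(q),8,True).reshape(-1,2)
        w=np.array([ray(c,v,0)[:2] for v in b]); print(n,np.round(b).tolist(),np.round(w).tolist(),np.round(w.mean(0),1))
E
python3 -m inch '0 -.05 .8 0 .2;0 0 .8 0 .2;0 0 .6 0 .2;0 0 .4 0 .2;0 0 0 0 .2'|o
python3 - <<'E'
from h import *
p=manip.capture("wrist")
for d in manip.mark_of("foot_lug",p): print(round(d["confidence"],2),np.round(ray(p,d["pixel"],53),1))
E
```

```text
top [[83.0, 282.0], [86.0, 214.0], [174.0, 218.0], [171.0, 285.0]] [[384.0, 435.0], [562.0, 443.0], [557.0, 204.0], [379.0, 203.0]] [470.3 321.1]
top [[90.0, 276.0], [92.0, 220.0], [168.0, 223.0], [166.0, 279.0]] [[400.0, 418.0], [545.0, 424.0], [541.0, 220.0], [395.0, 218.0]] [470.4 319.9]
side [[302, 331], [272, 383], [162, 379], [233, 293]] [[379.0, 208.0], [379.0, 331.0], [557.0, 431.0], [549.0, 206.0]] [466. 294.]
ee_pos: [462.0, -41.1, 59.2] orientation: [3.13, 0.012, -3.137] force: [-0.6, 0.4, -1.0] finger_gap: 0.404 
0.82 [458.9 -45.   53. ]
```

```bash
o(){ grep -E "ee_pos|orient|force|gap" | tr '\n' ' '; echo; }
python3 -m inch '.1 -.13 0 0 .2;0 0 0 0 .2;0 0 .4 0 .2;0 0 .4 0 .2;0 0 .2 0 .2'|o
python3 -m inch '.03 0 .1 0 .2;0 0 0 0 .2'|o
```

```text
ee_pos: [467.5, -47.1, 37.2] orientation: [3.134, 0.028, -3.136] force: [0.0, 0.3, 0.4] finger_gap: 0.401 
ee_pos: [466.9, -47.4, 34.4] orientation: [3.134, 0.029, -3.136] force: [0.6, 0.8, 0.4] finger_gap: 0.4
```

```bash
o(){ grep -E "ee_pos|orient|force|gap" | tr '\n' ' '; echo; }
python3 -m inch '.27 .07 .15 0 .2;.03 0 .2 0 .2;0 0 0 0 .2'|o
python3 -m inch '0 0 0 0 .5;0 0 0 0 .7;0 0 0 0 .8;0 0 0 0 1;0 0 0 0 1' 60|o
python3 -m inch '0 0 0 0 1;0 0 0 0 1'|o
```

```text
ee_pos: [458.8, -45.5, 24.5] orientation: [3.135, 0.032, -3.136] force: [0.4, -0.8, -0.1] finger_gap: 0.402 
ee_pos: [458.4, -45.3, 24.5] orientation: [3.135, 0.032, -3.137] force: [1.4, 1.1, -0.7] finger_gap: 0.105 
ee_pos: [458.4, -45.3, 24.5] orientation: [3.136, 0.032, -3.136] force: [-0.0, -0.1, -0.5] finger_gap: 0.108
```

The lug is gripped at a 9 mm gap. I slide gently while watching height and force.

```bash
o(){ grep -E "ee_pos|orient|force|gap" | tr '\n' ' '; echo; }
python3 -m inch '0 .2 0 0 1;-.01 .3 0 0 1;-.01 .3 0 0 1'|o
python3 -m inch '0 0 0 0 1;0 0 0 0 1'|o
```

```text
ee_pos: [459.2, -26.0, 24.5] orientation: [-3.135, 0.031, -3.141] force: [0.2, -6.4, -0.7] finger_gap: 0.108 
ee_pos: [459.2, -24.5, 24.5] orientation: [-3.137, 0.031, -3.14] force: [-0.8, -3.7, -1.7] finger_gap: 0.106
```

```bash
o(){ grep -E "ee_pos|orient|force|gap" | tr '\n' ' '; echo; }
python3 -m inch '-.02 .4 0 0 1;-.02 .4 0 0 1;-.02 .4 0 0 1;-.02 .4 0 0 1;-.02 .4 0 0 1'|o
python3 -m inch '-.02 .4 0 0 1;-.02 .4 0 0 1;-.02 .4 0 0 1;-.02 .4 0 0 1;-.02 .4 0 0 1'|o
```

```text
ee_pos: [464.8, 26.3, 26.0] orientation: [-3.115, 0.033, 3.135] force: [-0.8, -7.8, 3.6] finger_gap: 0.109 
ee_pos: [471.8, 79.3, 28.2] orientation: [-3.096, 0.037, 3.13] force: [0.1, -8.7, 5.2] finger_gap: 0.102
```

The tool's roll is creeping with the drag, so I let go, level it in free air and regrip.

```bash
o(){ grep -E "ee_pos|orient|force|gap" | tr '\n' ' '; echo; }
python3 -m inch '0 0 0 0 .7;0 0 0 0 .4;0 0 0 0 .2;0 0 0 0 .2'|o
python3 -m inch '0 0 -.5 0 .2;0 0 -.8 0 .2;0 0 -.6 0 .2;0 0 0 0 .2;0 0 0 0 .2'|o
python3 -m inch '0 .9 0 0 .2;0 -.9 0 0 .2;0 0 0 0 .2;0 0 0 0 .2'|o
python3 -m inch '0 -.9 0 0 .2;0 .9 0 0 .2;0 0 0 0 .2;0 0 0 0 .2'|o
python3 -m inch '.7 0 0 0 .2;-.7 0 0 0 .2;0 0 0 0 .2;0 0 0 0 .2'|o
python3 - <<'E'
from h import *
p=manip.capture("wrist")
print(fit(p,469,143,72,18,12,16),[np.round(ray(p,d["pixel"],53),1) for d in manip.mark_of("foot_lug",p)[:1]])
E
```

```text
ee_pos: [472.8, 80.1, 28.8] orientation: [-3.098, 0.039, 3.132] force: [0.4, -0.6, -0.6] finger_gap: 0.399 
ee_pos: [468.2, 80.2, 85.7] orientation: [-3.097, 0.034, 3.129] force: [0.4, 0.2, -0.2] finger_gap: 0.398 
ee_pos: [466.9, 84.1, 83.2] orientation: [-3.097, 0.033, 3.137] force: [-0.5, -0.4, -1.2] finger_gap: 0.402 
ee_pos: [466.1, 77.6, 79.7] orientation: [-3.096, 0.028, 3.124] force: [-0.2, 0.7, -0.1] finger_gap: 0.401 
ee_pos: [455.9, 76.2, 73.2] orientation: [-3.095, 0.012, 3.123] force: [-1.8, 1.3, -0.9] finger_gap: 0.399 
[221.5 462.  140. ] [array([473.8,  82.8,  53. ])]
```

```bash
o(){ grep -E "ee_pos|orient|force|gap" | tr '\n' ' '; echo; }
python3 -m inch '0 0 -.8 0 .2;0 0 -.6 0 .2;0 0 0 0 .2;0 0 0 0 .2'|o
python3 - <<'E'
from h import *
for n in("wrist","top","side"):
    p=manip.capture(n)
    print(n,fit(p,470,143,72,18,12,14),[np.round(ray(p,d["pixel"],53),1) for d in manip.mark_of("foot_lug",p)[:1]],[np.round(ray(p,d["pixel"],64),1) for d in manip.mark_of("collar_orange",p)[:2]],[np.round(ray(p,d["pixel"],0),1) for d in manip.mark_of("foot",p)[:1]])
E
```

```text
ee_pos: [458.8, 78.4, 117.5] orientation: [-3.095, 0.018, 3.123] force: [-0.6, 0.3, 0.7] finger_gap: 0.399 
wrist [333.2 473.  149. ] [array([471.4,  81.9,  53. ])] [array([471.9, 150.4,  64. ])] []
top [177. 457. 127.] [array([475.7,  93.5,  53. ])] [array([ 662.7, -345.9,   64. ]), array([777.7, 224.9,  64. ])] []
side [266.9 470.5 150. ] [array([475.1,  83.6,  53. ])] [array([473.1, 147.5,  64. ]), array([763.1, 265.4,  64. ])] [array([474.2, 147.8,   0. ])]
```

```bash
o(){ grep -E "ee_pos|orient|force|gap" | tr '\n' ' '; echo; }
python3 -m inch '-.3 .22 .7 0 .2;0 0 .7 0 .2;0 0 .6 0 .2;0 0 0 0 .2;0 0 0 0 .2'|o
python3 - <<'E'
from h import *
p=manip.capture("wrist")
print(fit(p,472,149,72,18,12,8),[np.round(ray(p,d["pixel"],53),1) for d in manip.mark_of("foot_lug",p)[:1]])
print(tool(0,0,-30))
E
```

```text
ee_pos: [470.8, 82.3, 56.5] orientation: [-3.095, 0.02, 3.123] force: [1.1, 0.3, 0.2] finger_gap: 0.402 
[230.1 473.  149. ] [array([471.8,  82.4,  53. ])]
[0.02097777 0.04623841 0.99871014]
```

```bash
o(){ grep -E "ee_pos|orient|force|gap" | tr '\n' ' '; echo; }
python3 -m inch '0 .05 .5 0 .2;.02 .04 .4 0 .2;0.02 0.02 .15 0 .2;0 0 0 0 .2;0 0 0 0 .2'|o
python3 -m inch '0 0 0 0 .5;0 0 0 0 .7;0 0 0 0 .8;0 0 0 0 1;0 0 0 0 1' 30|o
python3 -m inch '0 0 0 0 1;0 0 0 0 1'|o
```

```text
ee_pos: [475.8, 84.6, 30.7] orientation: [-3.096, 0.032, 3.123] force: [0.9, 0.5, -0.5] finger_gap: 0.402 
ee_pos: [476.6, 83.5, 32.9] orientation: [-3.094, 0.034, 3.123] force: [-0.1, -2.4, -2.4] finger_gap: 0.11 
ee_pos: [476.5, 83.4, 32.8] orientation: [-3.094, 0.034, 3.122] force: [0.5, -1.8, -3.1] finger_gap: 0.115
```

```bash
o(){ grep -E "ee_pos|orient|force|gap" | tr '\n' ' '; echo; }
python3 -m inch '.03 .4 0 0 1;.04 .7 0 0 1;.03 .5 0 0 1;0 0 0 0 1'|o
```

```text
ee_pos: [477.6, 126.0, 32.9] orientation: [-3.079, 0.04, 3.115] force: [-1.6, 5.1, -2.7] finger_gap: 0.115
```

```bash
o(){ grep -E "ee_pos|orient|force|gap" | tr '\n' ' '; echo; }
python3 -m inch '.06 .5 0 0 1;.07 .8 0 0 1;.07 .6 0 0 1;0 0 0 0 1'|o
python3 - <<'E'
from h import *
for n in("wrist","side"):
    p=manip.capture(n); print(fit(p,474,245,72,18,12,14))
E
```

```text
ee_pos: [478.2, 176.9, 33.3] orientation: [-3.061, 0.05, 3.11] force: [-1.7, 6.0, -1.6] finger_gap: 0.113 
[172.3 476.5 245. ]
[277.2 473.5 245.5]
```

```bash
o(){ grep -E "ee_pos|orient|force|gap" | tr '\n' ' '; echo; }
python3 -m inch '0 0 0 0 .6;0 0 0 0 .5;0 0 0 0 .5'|o
python3 -m inch '.08 .3 0 0 .5;.08 .4 0 0 .5;.08 .4 0 0 .5;.08 .4 0 0 .5;0 0 0 0 .5'|o
python3 - <<'E'
from h import *
for n in("wrist","side"):
    p=manip.capture(n); print(fit(p,474,282,72,18,12,16))
E
```

```text
ee_pos: [477.8, 173.2, 32.6] orientation: [-3.057, 0.05, 3.108] force: [-0.2, -0.8, -0.1] finger_gap: 0.25 
ee_pos: [474.0, 204.2, 31.6] orientation: [-3.017, 0.063, 3.097] force: [0.5, 0.6, -0.8] finger_gap: 0.253 
[149.3 475.  268.5]
[265.8 472.  269.5]
```

```bash
o(){ grep -E "ee_pos|orient|force|gap" | tr '\n' ' '; echo; }
python3 -m inch '.05 .6 0 0 .5;.05 .6 0 0 .5;0 0 0 0 .5'|o
python3 - <<'E'
from h import *
for n in("wrist","side"):
    p=manip.capture(n); print(fit(p,473,305,72,18,12,16),[np.round(ray(p,d["pixel"],53),1) for d in manip.mark_of("foot_lug",p)[:1]])
E
```

```text
ee_pos: [475.9, 228.2, 31.9] orientation: [-2.988, 0.073, 3.091] force: [-0.4, -0.5, -0.7] finger_gap: 0.25 
[141.6 477.  295. ] [array([474., 227.,  53.])]
[260.4 474.  296.5] [array([471.9, 230.9,  53. ])]
```

```bash
o(){ grep -E "ee_pos|orient|force|gap" | tr '\n' ' '; echo; }
python3 -m inch '.05 .6 0 0 .5;.03 .4 0 0 .5;0 0 0 0 .5;0 0 0 0 .5'|o
python3 - <<'E'
from h import *
for n in("wrist","side"):
    p=manip.capture(n); print(fit(p,474,318,72,18,12,14),[np.round(ray(p,d["pixel"],53),1) for d in manip.mark_of("foot_lug",p)[:1]])
print(tool(0,0,30))
E
```

```text
ee_pos: [473.9, 248.8, 26.8] orientation: [-2.97, 0.073, 3.085] force: [-0.9, -0.9, 1.1] finger_gap: 0.251 
[141.5 462.5 310.5] [array([473.9, 249.7,  53. ])]
[253.1 474.5 318.5] [array([473.1, 254.6,  53. ])]
[-0.07275582 -0.17004469 -0.98274686]
```

```bash
o(){ grep -E "ee_pos|orient|force|gap" | tr '\n' ' '; echo; }
python3 -m inch '0 0.03 0 0 .35;0 0 0 0 .3;0 0 0 0 .3'|o
python3 -m inch '-.02 -.08 -.5 0 .3;-.04 -.11 -.7 0 .3;-.05 -.12 -.7 0 .3;-.05 -.12 -.7 0 .3;-.05 -.12 -.7 0 .3'|o
python3 -m inch '-.05 -.12 -.7 0 .3;-.05 -.12 -.7 0 .3;0 -.5 -.7 0 .3;0 -.5 -.3 0 .3;0 0 0 0 .3'|o
python3 - <<'E'
from h import *
p=manip.capture("side"); q=manip.capture("top"); w=manip.capture("wrist")
for c in(p,q,w): print(fit(c,474,318,72,18,12,12),[np.round(ray(c,d["pixel"],53),1) for d in manip.mark_of("foot_lug",c)[:1]],[np.round(ray(c,d["pixel"],64),1) for d in manip.mark_of("collar_orange",c)[:2]])
a=proj(p,[474,318,30])[0].astype(int);b=proj(q,[474,318,30])[0].astype(int)
f=lambda c,a,r:cv2.resize(c["image"][max(a[1]-r,0):a[1]+r,max(a[0]-r,0):a[0]+r],(400,400),interpolation=cv2.INTER_CUBIC)
cv2.imwrite("pics/m16.png",np.hstack([f(p,a,65),f(q,b,60)])[:,:,::-1])
print(manip.read_state()["time_s"])
E
```

```text
ee_pos: [473.5, 245.9, 26.7] orientation: [-2.963, 0.073, 3.083] force: [0.8, -0.6, 0.3] finger_gap: 0.347 
ee_pos: [465.5, 246.0, 122.6] orientation: [-2.962, 0.055, 3.084] force: [0.5, 0.7, -0.3] finger_gap: 0.349 
ee_pos: [463.4, 224.7, 206.3] orientation: [-2.971, 0.058, 3.086] force: [0.2, 0.4, -0.5] finger_gap: 0.341 
[295.5 474.  320.5] [array([477.7, 253.8,  53. ])] [array([475.5, 317.7,  64. ]), array([754.4, 261.6,  64. ])]
[175.9 488.  304. ] [array([475.8, 253.8,  53. ])] [array([784.8, 223.8,  64. ]), array([471.8, 320.6,  64. ])]
[362.8 476.5 319.5] [array([474.7, 252.8,  53. ])] [array([473.6, 322.4,  64. ])]
69.0
```

Run:
```python
from h import *
w=manip.capture("wrist")
for z in(60,66,72,78,84): print(z,fit(w,475,320,z,18,12,8))
print("washer",fit(w,475,320,56,22,None,8),"pad",fit(w,475,320,38,25,None,8))
print(manip.read_state()["force"]); manip.close_job()
```

```text
60 [345.1 480.5 322.5]
66 [366.  478.5 321. ]
72 [362.1 476.5 319.5]
78 [337.9 474.5 318. ]
84 [297.7 472.5 316.5]
washer [339.1 474.5 317.5] pad [253.8 478.5 322.5]
[ 0.18659323 -0.51680993  0.21515073]
the job is handed in; nothing more can be done
```

I threaded all three black pads, then all three washers, then the orange collar onto the stud. I then slid the foot into the orange outline, let go, lifted clear and handed the job in at about 69 s. `close_job()` gives no verdict, so the result rests on my last checks below.

| Check | Result |
|---|---|
| Collar position | About (475, 320) mm; outline middle is about (470, 320) mm, so roughly 5 mm off in x |
| Foot angle | Lug lies straight along −y from the collar, so the foot is square to within a few hundredths of a radian |
| Stack | Collar, washer and pad fits share the same axis to within a few mm |
| Robot | Clear of everything, no contact force |

- **Collar height:** the last fit was flat, 366 at z = 66 against 362 at the expected 72. It fits fully home but does not prove it on its own. Before the slide the fit was just as flat (345 at 72, 344 at 66).
- **Top camera:** its ring fit on the collar was poor and disagreed with the others, so I left it out. The side and wrist cameras agreed to within 2–3 mm.
- **Not seen or measured:** the picture limit was used up, so the final state was checked by numbers only. I did not re-measure the bolt bin, tape roll or spanner, though no move went near them.
- **Slide:** drag made the tool roll while it held the lug. I let go, regripped once, and pushed the last 75 mm or so with the fingers loose around the lug. The tool rolled about 0.05 rad and then 0.03 rad while gripping, so any tipping should have stayed within the 0.15 rad limit. I could not measure the foot's own tilt.

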